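# Assemble the sieve stack on the shaker

## Robot

A 6-joint arm with a two-finger parallel gripper is mounted at the origin on the work surface. World frame = base frame: x ahead of the robot, y to its left, z up, the work surface at z = 0. Lengths are in m, angles in rad, forces in N, time in s.
With the tool pointing down it reaches from about 0.35 to 0.975 m from the base axis. Payload 4.9 kg.
Tool frame: the origin (TCP) lies at the very end of the fingers, on their centre line; the grasp point (between the pads) lies 19 mm behind it (manip.grip_depth is the distance from the TCP to the grasp point, in m); z points along the fingers, x is the direction in which the jaws open and shut, and the axes are right-handed (so a half turn about z gives the same grasp; the last joint's range is limited). The gripper opens to 85 mm and grips with 20 to 120 N. Pads are 22 mm wide; open, the fingers measure 114 mm over their backs; the gripper's body (76 mm by 85 mm) begins 54 mm behind the grasp point. The pads swing forward as they close: fully open they stand 13 mm farther back than shut.
Start: joints at [1.002, 0.053, 1.613, -0, 1.476, -0.119], TCP at [0.272, 0.563, 0.231] pointing down, gripper open.
Joint ranges: [-3.01, 3.01], [-1.01, 2.22], [0.06, 2.58], [-1.02, 4.17], [0.09, 2.62], [-3.14, 3.14]. Speed limits (rad/s): [2.57, 2.57, 3.14, 3.14, 3.14, 3.14].

## Interface

Orientations are given as a unit quaternion [w, x, y, z].
In Python, from plant import manip gives the robot as it stands. The module is installed in compiled form; this text tells all that it offers.
- The arm moves only by the shell command python3 -m crank 'ROWS' [OPENING]. ROWS is JSON, a list of rows, each a list of 4 numbers: the shift along the tool's x, y, z in cm, then the turn about the tool's z in units of 6 degrees (1.0 is 6 degrees). A call has 1 to 10 rows; each row shifts and turns the commanded pose from where the row before left it, along the tool's axes as they then stand; what a row does not reach is not made up. A row lasts 1/12 s, in which the tool goes at most 41.7 mm and 7.16 degrees, less where a joint would pass 70% of its speed; a pose out of reach is approached as far as the arm can. A call with a gripper value outside its range is refused whole. OPENING is the opening, from 0 (shut) to 1 (fully open), set as the call begins (- or left out, the last holds). The fingers move at their own pace and stop on an object; the grip force is fixed at half the most. Time passes only in rows, so rows that do not move let the fingers close. It gives the time, the measured TCP pose, the force and the opening at its end, in the units of the state.
- manip.state(): the state, without advancing time (a new reading comes with each control period).
- manip.grab_frame(name): name is "side" or "top" or "wrist"; returns a dict with "img" (480x640x3 uint8, red, green, blue), "intrinsics" (3x3 intrinsics, pixels), "D" ([k1, k2, p1, p2, k3] as OpenCV has them; the pictures are not rectified), "position" and "orientation" of the camera in the world. Camera axes: x right, y up, looking along -z (the intrinsics and any distortion apply to the point x, -y, -z); pixel columns grow to the right and rows downward; lengths in m; the calibration is good to about 2 mm. A picture is of the moment at which its call begins. There is no depth.
- manip.job_done(): hands the job in, once; it reports no verdict.
The state is a dict: "time": time; "joint_pos": joint angles; "joint_vel": joint speeds; "joint_efforts": joint torques, N m; "tool_pos": TCP position; "tool_rot": TCP orientation; "contact_force": force on the tool from outside, world axes, zero at the start; "ft_torque": the same for the moment, N m; "gripper_width": opening from 0.0 (shut) to 1.0 (fully open).
Only numpy, scipy, OpenCV 4.12 (cv2) and the standard library are available. Lean on these libraries where they do the work, as an engineer would, in place of code of your own. Each camera call takes 0.05 s, during which the arm holds its last target.

## Task

Build the sieve stack on the small shaker, from the bottom up and one piece at a time: onto its dark receiver pan seat the fine (yellow) sieve, then the medium (blue) one, then the coarse (red) one, and last the white lid, each upright and fully home in the piece below. Lower the pieces into place and let go only there, never dropping them, and leave the flask and the two bottles undisturbed.

Things in the scene. Friction and masses are not known exactly. Their poses are not given: they have to be found in the camera images.
- pan_rim (a point): Centre of the top of the receiver pan's neck, 66 mm above the bench. The pan, a dark cup 60 mm wide with a metal neck on top (8 mm tall, 56 mm wide, 51 mm inside, open, 25 mm deep), is fixed on the middle of a round white shaker (124 mm wide, 30 mm tall, fixed). A sieve seated on the pan has its middle point 14 mm above this point; each further sieve 36 mm above the last.
- fine_c (a point): fine (plain grey, close mesh) sieve, loose, upright, round about vertical z. yellow barrel 60 mm wide, 28 tall; on it a metal neck 8 mm tall (56 mm wide, 51 mm inside, open); below it a skirt 8 mm tall tapering from 49 to 39 mm; 44 mm tall in all, 0.12 kg. This point: on the axis half-way up, 22 mm above the foot, in mid-barrel. Grip across the barrel. Seated: skirt inside the neck below, barrel resting on that neck's top.
- medium_c (a point): medium (about 6 mm mesh) sieve, loose, upright, round about vertical z. blue barrel 60 mm wide, 28 tall; on it a metal neck 8 mm tall (56 mm wide, 51 mm inside, open); below it a skirt 8 mm tall tapering from 49 to 39 mm; 44 mm tall in all, 0.12 kg. This point: on the axis half-way up, 22 mm above the foot, in mid-barrel. Grip across the barrel. Seated: skirt inside the neck below, barrel resting on that neck's top.
- coarse_c (a point): coarse (about 13 mm mesh) sieve, loose, upright, round about vertical z. red barrel 60 mm wide, 28 tall; on it a metal neck 8 mm tall (56 mm wide, 51 mm inside, open); below it a skirt 8 mm tall tapering from 49 to 39 mm; 44 mm tall in all, 0.12 kg. This point: on the axis half-way up, 22 mm above the foot, in mid-barrel. Grip across the barrel. Seated: skirt inside the neck below, barrel resting on that neck's top.
- lid_c (a point): lid, loose, upright, round about vertical z: white disc 60 mm wide, 6 thick; black knob on top, 24 mm wide, 26 tall; below, a skirt 8 mm tall tapering from 49 to 39 mm; 40 mm tall, 0.08 kg. This point: on the axis 20 mm above the foot; disc top 6 mm below it, knob top 20 mm above it. Grip the knob, fingertips above the disc. Seated, this point is 34 mm above the sieve's middle point.
- flask: conical clear glass flask, loose, upright, 70 mm in diameter at the foot, 102 mm tall; origin at the centre of its underside. Not to be disturbed
- amber: brown glass bottle with pale label and black cap, loose, upright, 60 mm in diameter, 125 mm tall; origin at the centre of its underside. Not to be disturbed
- washer: white plastic bottle with green cap, loose, upright, 52 mm in diameter, 110 mm tall; origin at the centre of its underside. Not to be disturbed
There are look-alikes about, which are no part of the job. What is shaped like the part that bears medium_c but green is not meant. What is shaped like the part that bears lid_c but purple is not meant.

How it is judged:
On the way, in this order (a step that is already met when the one before it is completed fails the run):
1. the fine sieve is seated on the receiver pan and let go (horizontal distance between fine_c and pan_rim below 0.004 m and z of fine_c in the frame of pan_rim between 0.011 and 0.017 m and angle between fine_c's own z axis and vertical below 0.06 rad and contact force between the fingers and fine below 0.1 N and linear speed of fine below 0.02 m/s), for 0.2 s.
2. the medium sieve is seated on the fine one and let go (horizontal distance between fine_c and pan_rim below 0.004 m and z of fine_c in the frame of pan_rim between 0.011 and 0.017 m and angle between each of fine_c, medium_c's own z axis and vertical below 0.06 rad and horizontal distance between medium_c and fine_c below 0.004 m and z of medium_c in the frame of fine_c between 0.033 and 0.039 m and contact force between the fingers and medium below 0.1 N and linear speed of medium below 0.02 m/s), for 0.2 s.
3. the coarse sieve is seated on the medium one and let go (horizontal distance between fine_c and pan_rim below 0.004 m and z of fine_c in the frame of pan_rim between 0.011 and 0.017 m and angle between each of fine_c, medium_c, coarse_c's own z axis and vertical below 0.06 rad and horizontal distance between medium_c and fine_c below 0.004 m and z of medium_c in the frame of fine_c between 0.033 and 0.039 m and horizontal distance between coarse_c and medium_c below 0.004 m and z of coarse_c in the frame of medium_c between 0.033 and 0.039 m and contact force between the fingers and coarse below 0.1 N and linear speed of coarse below 0.02 m/s), for 0.2 s.
At the end, for the whole second after the job is handed in: From the bottom up, receiver pan, fine, medium and coarse sieve and lid are stacked, each within 4 mm of the axis and 3 mm of the seated height over the piece below, upright within 0.06 rad, all let go and at rest (all of step 3 and horizontal distance between lid_c and coarse_c below 0.004 m and z of lid_c in the frame of coarse_c between 0.031 and 0.037 m and angle between lid_c's own z axis and vertical below 0.06 rad and contact force between the fingers and fine below 0.1 N and linear speed of each of fine, medium, lid below 0.02 m/s and contact force between the fingers and medium below 0.1 N and contact force between the fingers and lid below 0.1 N); the robot touches nothing.
It fails at once if the conical glass flask is shoved more than 20 mm or tipped (distance of flask from where it was at the start of the episode above 0.02 m or angle between flask's own z axis and vertical above 0.25 rad).
It fails at once if the brown glass bottle is shoved more than 20 mm or tipped (distance of amber from where it was at the start of the episode above 0.02 m or angle between amber's own z axis and vertical above 0.25 rad).
It fails at once if the white plastic bottle is shoved more than 20 mm or tipped (distance of washer from where it was at the start of the episode above 0.02 m or angle between washer's own z axis and vertical above 0.25 rad).
It fails at once if a sieve or the lid is dropped: it falls free at more than 0.6 m/s (about 18 mm) ((linear speed of fine above 0.6 m/s and contact force between the fingers and fine below 0.1 N) or (linear speed of medium above 0.6 m/s and contact force between the fingers and medium below 0.1 N) or (linear speed of coarse above 0.6 m/s and contact force between the fingers and coarse below 0.1 N) or (linear speed of lid above 0.6 m/s and contact force between the fingers and lid below 0.1 N)).
It also fails if it takes over 99 s, if anything falls off the work surface, if the arm or the gripper's body presses on something with over 40 N, if the wrist force passes 120 N, or if a joint passes its speed limit or range.

## Working session

There is one attempt and no reset: what is moved stays moved. The work goes in short steps, Python scripts to look and compute and a shell command to move; the robot and the scene stay as the last step left them, time stands still between calls to the robot, and variables do not carry over. Pictures are saved under pics/ and viewed, and the job is handed in when it is done.

```bash
mkdir -p pics
python3 - <<'E'
from plant import manip
import cv2
print(manip.state(), manip.grip_depth)
for n in ("side","top","wrist"):
    f=manip.grab_frame(n); cv2.imwrite(f"pics/{n}0.png",f["img"][:,:,::-1]); print(n,f["intrinsics"],f["D"],f["position"],f["orientation"])
E
```

```text
{'time': 0.0, 'joint_pos': array([ 1.00201028e+00,  5.33586653e-02,  1.61427437e+00, -5.83200552e-06,
        1.47600144e+00, -1.19010847e-01]), 'joint_vel': array([ 0.00074863, -0.00146195,  0.00034295,  0.00114744, -0.0001699 ,
        0.00125121]), 'joint_efforts': array([-2.45037845e-03, -3.93675935e+01, -3.70174456e+01, -2.86810337e-04,
        7.08468579e-03, -1.14544201e-05]), 'tool_pos': array([0.27140043, 0.56231502, 0.23007362]), 'tool_rot': array([ 4.38856095e-04,  8.46983207e-01,  5.31618664e-01, -9.21779063e-04]), 'contact_force': array([-1.27651571,  0.70442606,  0.42302014]), 'ft_torque': array([ 0.03089215, -0.00957614,  0.00448914]), 'gripper_width': 1.0023142262881255} 0.0187
side [[623.86774627   0.         322.29476741]
 [  0.         623.86774627 235.4468974 ]
 [  0.           0.           1.        ]] [-0.1788557  0.         0.         0.         0.       ] [ 0.05096181 -0.74212556  0.71320288] [ 0.84385811  0.43813518 -0.14923489 -0.27142216]
top [[465.9786542    0.         317.54149976]
 [  0.         465.9786542  240.51295769]
 [  0.           0.           1.        ]] [0.00822517 0.         0.         0.         0.        ] [ 0.5154748  -0.01397947  1.02127605] [ 0.71384237  0.03767549 -0.02653442 -0.69878863]
wrist [[372.8699436    0.         321.93651334]
 [  0.         372.8699436  238.97171331]
 [  0.           0.           1.        ]] [-0.00836722  0.          0.          0.          0.        ] [0.20937208 0.59202806 0.37301554] [ 0.83890426 -0.11589015 -0.0721007   0.52688765]
```

View pics/side0.png

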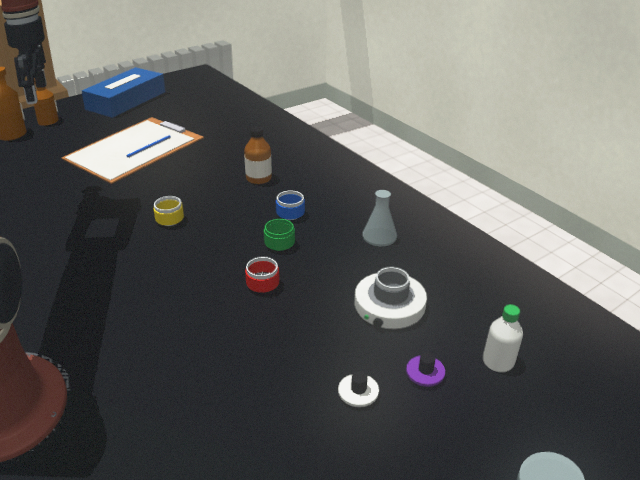

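View pics/top0.png

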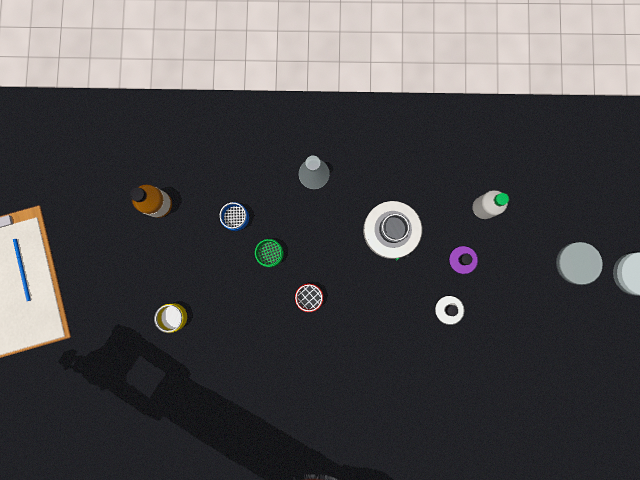

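View pics/wrist0.png

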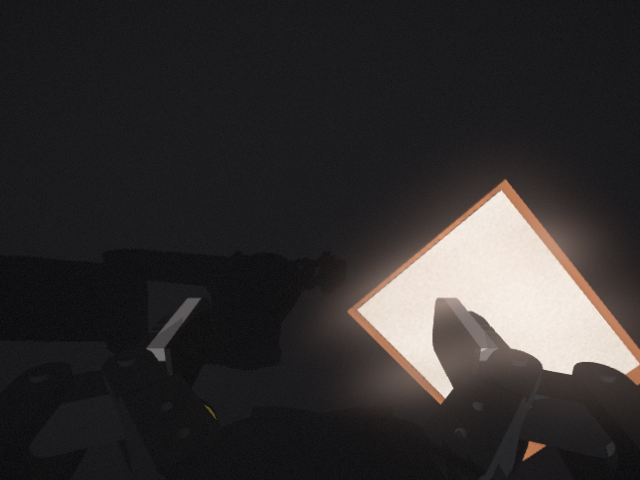

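Side: yellow ~(168,210), blue (290,205), red (262,275), pan (391,285), white lid (358,388); green and purple are decoys. Top: yellow (170,318), blue (234,216), red (309,298), pan (394,228), white lid (450,310), flask (314,172), amber (150,200), washer (490,205). Let me enlarge.

```bash
cat > h.py <<'E'
import numpy as np, cv2
from scipy.spatial.transform import Rotation as R
def rot(q): return R.from_quat([q[1],q[2],q[3],q[0]]).as_matrix()
def proj(f,P):
    P=np.atleast_2d(np.array(P,float)); M=rot(f["orientation"])
    c=(P-f["position"])@M; c=c*[1,-1,-1]
    return cv2.projectPoints(c,np.zeros(3),np.zeros(3),f["intrinsics"],np.array(f["D"]))[0].reshape(-1,2)
def ray(f,uv,z):
    p=cv2.undistortPoints(np.array(uv,float).reshape(-1,1,2),f["intrinsics"],np.array(f["D"])).reshape(-1,2)
    d=np.c_[p[:,0],-p[:,1],-np.ones(len(p))]@rot(f["orientation"]).T
    o=np.array(f["position"]); return o+d*((z-o[2])/d[:,2])[:,None]
def circ(c,r,n=120):
    t=np.linspace(0,2*np.pi,n,endpoint=False); return np.c_[c[0]+r*np.cos(t),c[1]+r*np.sin(t),np.full(n,c[2])]
def crop(img,u,v,w,h,s):
    u0,v0=int(u-w/2),int(v-h/2); return cv2.resize(img[max(v0,0):v0+h,max(u0,0):u0+w],None,fx=s,fy=s,interpolation=cv2.INTER_CUBIC)
E
python3 - <<'E'
from h import *
t=cv2.imread("pics/top0.png")
cs=[(170,318),(234,216),(309,298),(394,228),(450,310),(314,172)]
tl=[crop(t,u,v,66,66,4) for u,v in cs]
cv2.imwrite("pics/topc.png",np.vstack([np.hstack(tl[:3]),np.hstack(tl[3:])]))
t=cv2.imread("pics/side0.png")
cs=[(168,210),(290,205),(262,275),(391,295),(358,388),(380,220)]
tl=[crop(t,u,v,80,66,3) for u,v in cs]
cv2.imwrite("pics/sidec.png",np.vstack([np.hstack(tl[:3]),np.hstack(tl[3:])]))
E
```

```text
(no output)
```

View pics/topc.png

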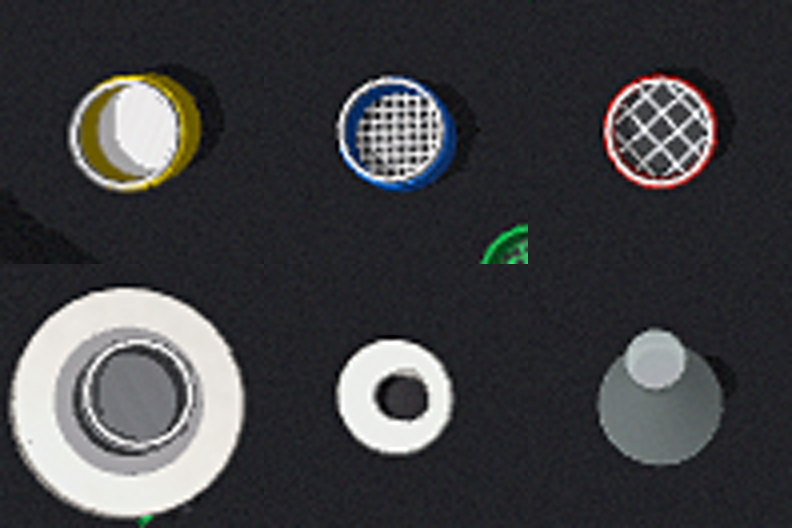

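View pics/sidec.png

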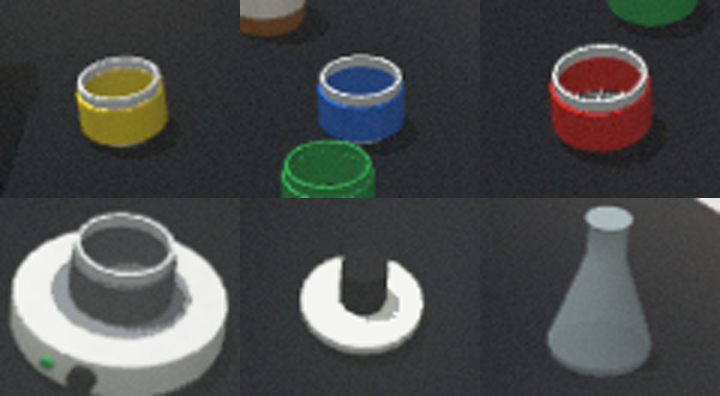

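```bash
cat > m.py <<'E'
from h import *
from plant import manip
from scipy.optimize import minimize
T=manip.grab_frame("top"); S=manip.grab_frame("side")
init={"fine":((168.0,317.8),.044),"med":((232.5,215.6),.044),"coarse":((308.8,297.5),.044),"pan":((395,226.6),.066),"lid":((449.4,309.6),.014)}
out={k:ray(T,uv,z)[0] for k,(uv,z) in init.items()}
# side ring estimates
sd={"fine":((168.0-40+118.5/3-.3,210-33+83/3-.3),.044)}
for k,p in out.items(): print(k,p.round(4),"r",np.hypot(p[0],p[1]).round(3),"side uv",proj(S,p).round(1))
t=T["img"][:,:,::-1].copy(); s=S["img"][:,:,::-1].copy()
def tile(img,f,k,p,sc):
    u,v=proj(f,p)[0]; w=66; u0,v0=int(u-w/2),int(v-w/2)
    c=crop(img,u,v,w,w,sc)
    rs=[(p[2],.028 if k!="lid" else .030)]
    if k not in("lid","pan"): rs+=[(.008,.030),(.036,.030)]
    if k=="lid": rs+=[(.040,.012)]
    if k=="pan": rs+=[(.030,.062)]
    for z,r in rs:
        q=(proj(f,circ((p[0],p[1],z),r))-[u0,v0]+.5)*sc-.5
        cv2.polylines(c,[np.round(q).astype(int)],True,(255,0,255),1)
    return c
rows=[np.hstack([tile(im,f,k,p,2.4) for k,p in out.items()]) for im,f in((t,T),(s,S))]
cv2.imwrite("pics/ov.png",np.vstack(rows))
E
python3 m.py
```

```text
fine [0.4363 0.3102 0.044 ] r 0.535 side uv [[167.4 201.1]]
med [0.6537 0.184  0.044 ] r 0.679 side uv [[289.5 195.6]]
coarse [0.4848 0.018  0.044 ] r 0.485 side uv [[261.8 264.3]]
pan [ 0.6344 -0.1568  0.066 ] r 0.653 side uv [[392.6 274.7]]
lid [ 0.465  -0.2813  0.014 ] r 0.544 side uv [[358.7 386.7]]
```

View pics/ov.png

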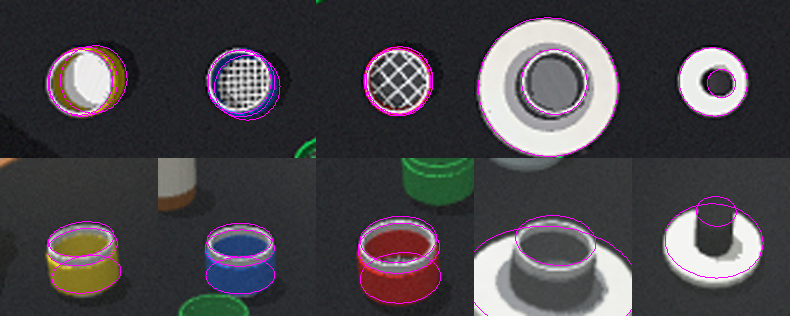

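```bash
python3 -m crank '[[0,0,0,-1.075],[0,0,0,-1.075],[0,0,0,-1.075],[0,0,0,-1.075]]' 1; python3 -m crank '[[-3.2,1.6,0,0],[-3.2,1.6,0,0],[-3.2,1.6,0,0],[-3.2,1.6,0,0],[-3.2,1.6,0,0],[-3.2,1.5,0,0],[-3.2,1.5,0,0],[-3.0,1.0,0,0],[0,0,0,0]]' 1
python3 - <<'E'
from h import *
from plant import manip
s=manip.state();print(s["time"],s["tool_pos"],rot(s["tool_rot"]).round(3),s["gripper_width"])
f=manip.grab_frame("wrist"); cv2.imwrite("pics/w1.png",f["img"][:,:,::-1]); print((f["position"]-s["tool_pos"]).round(4),rot(f["orientation"]).round(3))
print(proj(f,s["tool_pos"]), proj(f,[.4363,.3102,.044]),ray(f,proj(f,[.4363,.3102,.044]),.044))
E
```

```text
time: 0.58
tool_pos: [0.2717, 0.5627, 0.2311]
tool_rot: [0.0, 0.705, 0.709, -0.0]
contact_force: [-0.5, -0.6, 0.2]
gripper_width: 0.999
time: 1.33
tool_pos: [0.3934, 0.3049, 0.2312]
tool_rot: [0.001, 0.709, 0.705, -0.0]
contact_force: [0.3, 0.5, 0.3]
gripper_width: 0.997
1.3333 [0.39337875 0.30488997 0.2312182 ] [[ 0.005  1.     0.001]
 [ 1.    -0.005 -0.002]
 [-0.002  0.001 -1.   ]] 0.9965413579133148
[-0.0691  0.0003  0.1428] [[ 0.004 -0.962 -0.272]
 [ 1.     0.004  0.003]
 [-0.001 -0.272  0.962]]
[[322.43284833 305.1379605 ]] [[328.34551367 258.39662271]] [[0.4363 0.3102 0.044 ]]
```

View pics/w1.png

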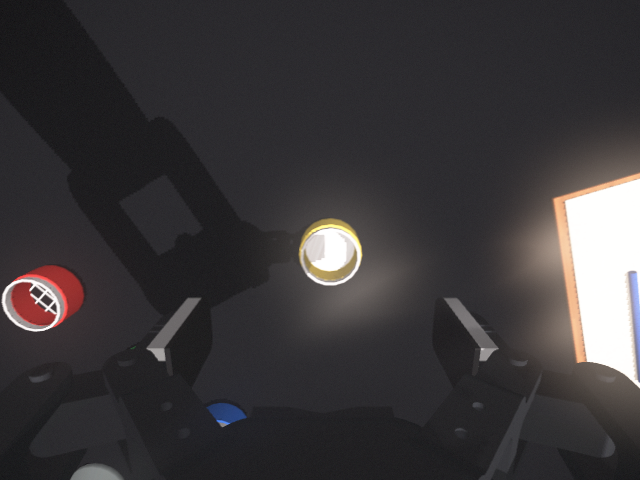

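Wrist view: fine sieve ring centre at (330.5,255.5), ~2-3 mm from the top-camera estimate. Going over it.

```bash
python3 -m crank '[[0.1,0.7,0,0],[0.1,0.7,1.5,0],[0.1,0.7,2,0],[0.1,0.7,2.5,0],[0.1,0.7,2.5,0],[0.1,0.7,2,0],[0,0,1.5,0],[0,0,0.5,0],[0,0,0,0]]' 1
cat > look.py <<'E'
import sys
from h import *
from plant import manip
s=manip.state();print(round(s["time"],2),s["tool_pos"].round(4),"x",rot(s["tool_rot"])[:,0].round(3),"w",round(s["gripper_width"],3),"F",s["contact_force"].round(1))
n,tag=sys.argv[1],sys.argv[2]
f=manip.grab_frame(n); im=f["img"][:,:,::-1].copy()
np.savez(f"pics/{tag}.npz",**f)
if len(sys.argv)>3:
    u,v,w,h,sc=map(float,sys.argv[3:8]); im=crop(im,u,v,int(w),int(h),sc); print("origin",int(u-w/2),int(v-h/2))
cv2.imwrite(f"pics/{tag}.png",im)
E
python3 look.py wrist w2; python3 look.py top t2 150 318 160 120 5;python3 look.py side s2 168 180 160 120 5
```

```text
time: 2.13
tool_pos: [0.4326, 0.3153, 0.1043]
tool_rot: [-0.001, 0.706, 0.708, -0.002]
contact_force: [-0.0, -0.2, -0.3]
gripper_width: 1.004
2.13 [0.4326 0.3153 0.1043] x [-0.002  1.    -0.002] w 1.004 F [-0.  -0.2 -0.3]
2.18 [0.4334 0.3156 0.1059] x [-0.002  1.    -0.   ] w 1.0 F [ 0.  -0.7 -0.4]
origin 70 258
2.23 [0.4341 0.3158 0.1071] x [-0.002  1.     0.001] w 0.999 F [0.4 0.4 0.2]
origin 88 120
```

View pics/w2.png

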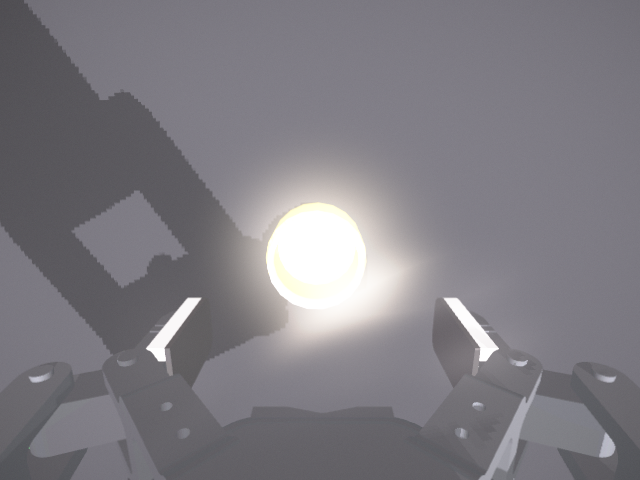

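View pics/s2.png

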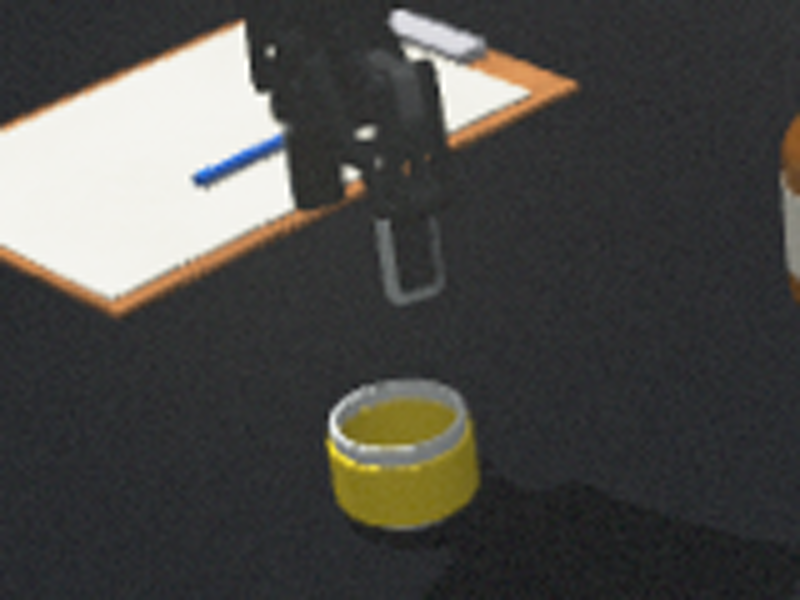

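Run:
```python
from h import *
f=np.load("pics/w2.npz"); print(ray(f,[[316,256],[316,204],[316,309]],.044))
```

```text
[[0.43064708 0.31158847 0.044     ]
 [0.40049383 0.31164228 0.044     ]
 [0.46392654 0.31152789 0.044     ]]
```

View pics/t2.png

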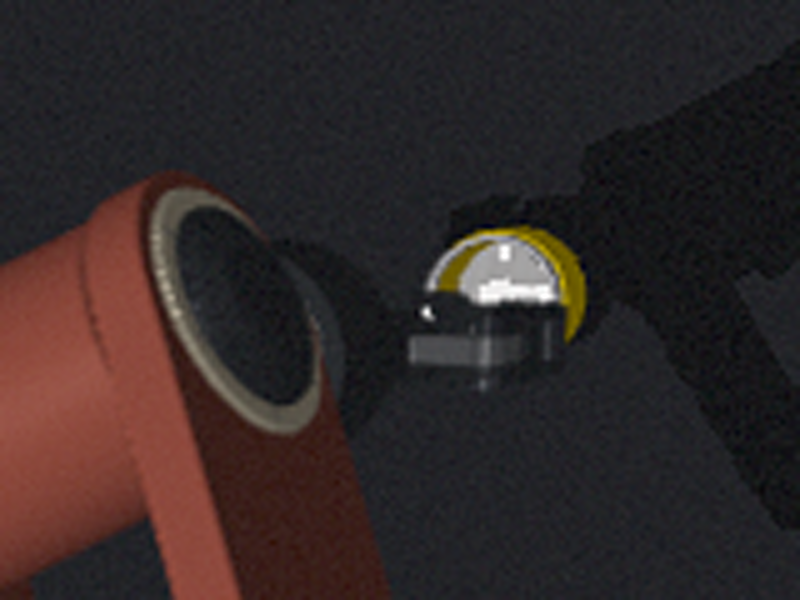

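```bash
python3 -m crank '[[-0.3,0,2,0],[0,0.1,2.5,0],[0,0,2.5,0],[0,0,1.5,0],[0,0,1,0],[0,0,0.4,0],[0,0,0,0],[0,0,0,0]]' 1; python3 look.py side s3 168 180 160 120 5
```

```text
time: 2.95
tool_pos: [0.4359, 0.3125, 0.0087]
tool_rot: [0.0, 0.707, 0.707, 0.001]
contact_force: [0.4, -0.1, -0.2]
gripper_width: 1.002
2.95 [0.4359 0.3125 0.0087] x [-0.001  1.     0.001] w 1.002 F [ 0.4 -0.1 -0.2]
origin 88 120
```

View pics/s3.png

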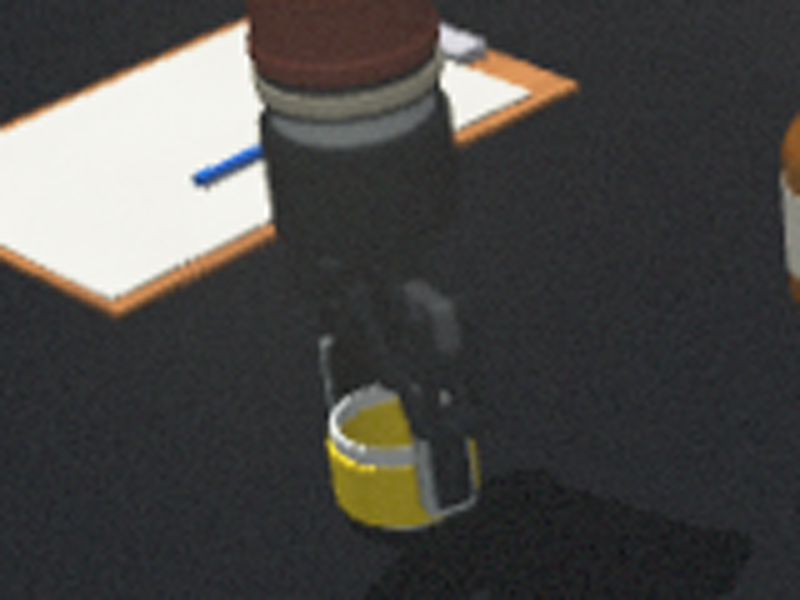

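```bash
python3 -m crank '[[0,-0.05,0.4,0],[0,0,0,0]]' 1; python3 -m crank '[[0,0,0,0],[0,0,0,0],[0,0,0,0],[0,0,0,0],[0,0,0,0],[0,0,0,0],[0,0,0,0],[0,0,0,0]]' 0; python3 look.py side s4 168 180 160 120 5;  python3 look.py wrist w4
```

```text
time: 3.17
tool_pos: [0.4347, 0.3122, 0.0038]
tool_rot: [0.0, 0.707, 0.707, 0.001]
contact_force: [-0.6, 0.0, -0.4]
gripper_width: 1.002
time: 3.83
tool_pos: [0.4349, 0.3122, 0.004]
tool_rot: [0.0, 0.707, 0.707, 0.001]
contact_force: [0.1, 0.3, 5.4]
gripper_width: 0.674
3.83 [0.4349 0.3122 0.004 ] x [-0.001  1.     0.001] w 0.674 F [0.1 0.3 5.4]
origin 88 120
3.88 [0.4349 0.3122 0.0039] x [-0.     1.     0.001] w 0.677 F [-0.5 -0.2  4.5]
```

View pics/s4.png

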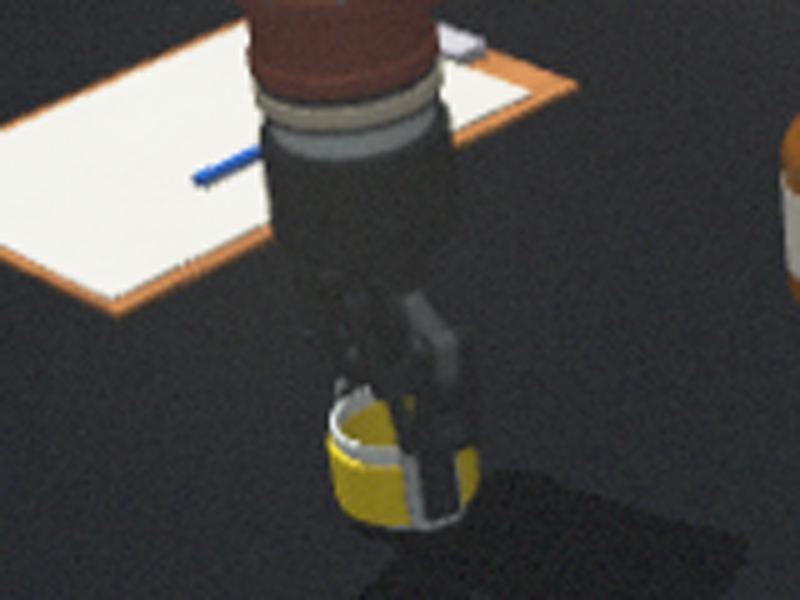

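View pics/w4.png

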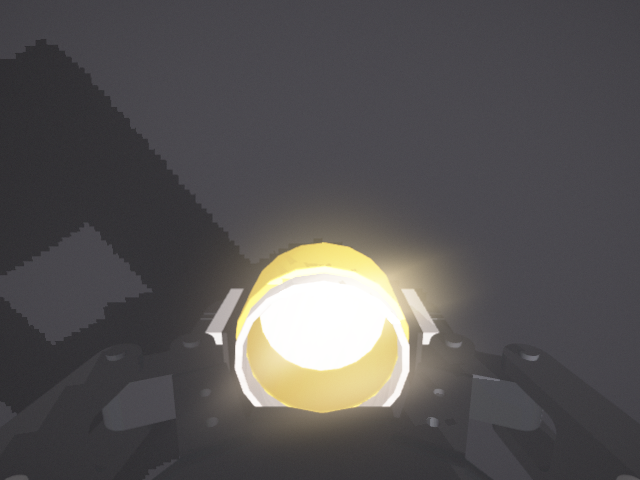

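```bash
python3 - <<'E'
from h import *
f=np.load("pics/w4.npz")
for x in (.430,.433,.436): 
    q=proj(f,circ((x,.312,.044),.028)); print(x,q.min(0),q.max(0), proj(f,[x,.312,.044]))
E
python3 -m crank '[[0,0,-0.5,0],[0,0,-1,0],[0,0,-1,0],[0,0,-1.5,0],[0,0,0,0]]' 0; python3 look.py side s5 168 180 160 120 5
```

```text
0.43 [232.23732252 262.7363566 ] [411.92148357 421.5848662 ] [[322.10054445 347.48039751]]
0.433 [232.86450726 272.3870381 ] [411.27410093 428.97036279] [[322.09013365 355.89474142]]
0.436 [233.48361343 281.89388359] [410.63507457 436.25615081] [[322.07986803 364.18972607]]
time: 4.35
tool_pos: [0.4363, 0.313, 0.0468]
tool_rot: [0.001, 0.707, 0.707, 0.003]
contact_force: [0.9, 0.3, -0.1]
gripper_width: 0.675
4.35 [0.4363 0.313  0.0468] x [-0.001  1.     0.003] w 0.675 F [ 0.9  0.3 -0.1]
origin 88 120
```

View pics/s5.png

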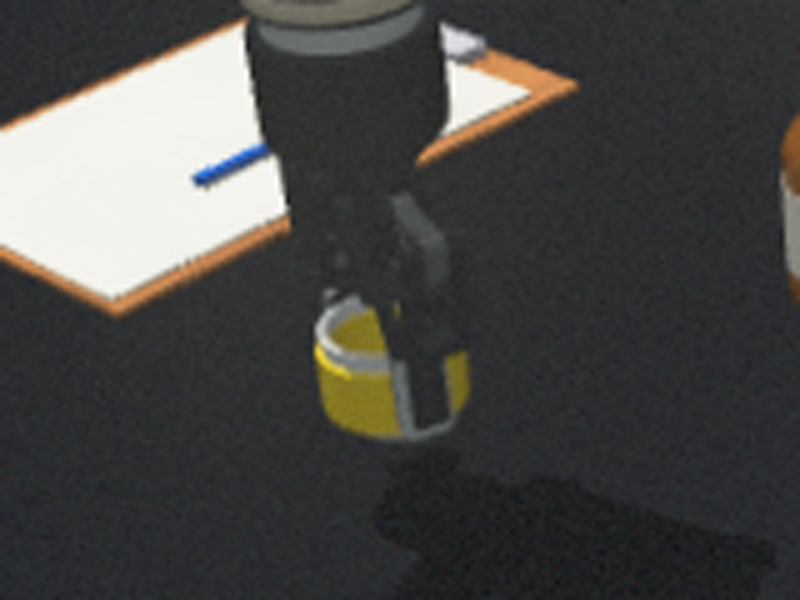

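```bash
python3 -m crank '[[0,0,-2.5,0],[-1,0.5,-3,0],[-2,1,-3,0],[-3,1.2,-3,0],[-3.5,1.5,-1.5,0],[-3.5,1.5,0,0],[-3.5,1.5,0,0],[-3.5,1.5,0,0],[-3.5,1.5,0,0],[-3.5,1.5,0,0]]' 0;  python3 -m crank '[[-3.5,1.5,0,0],[-3.5,1.5,0,0],[-3.5,1.5,0,0],[-3.5,1.5,0,0],[-3.5,1.5,0,0],[-3,0.7,0,0],[-1.5,0.3,0,0],[0,0,0,0],[0,0,0,0]]' 0;python3 look.py wrist w6;python3 look.py top t6;python3 look.py side s6
```

```text
time: 5.23
tool_pos: [0.5508, 0.0418, 0.1709]
tool_rot: [-0.0, 0.707, 0.707, -0.0]
contact_force: [0.9, 1.1, -0.7]
gripper_width: 0.681
time: 5.98
tool_pos: [0.6354, -0.1763, 0.1707]
tool_rot: [-0.001, 0.707, 0.707, -0.0]
contact_force: [-0.2, -0.1, -1.0]
gripper_width: 0.674
5.98 [ 0.6354 -0.1763  0.1707] x [0.001 1.    0.001] w 0.674 F [-0.2 -0.1 -1. ]
6.03 [ 0.6354 -0.1755  0.1708] x [-0.001  1.     0.001] w 0.674 F [ 0.5  0.2 -1.7]
6.08 [ 0.6354 -0.1749  0.1711] x [-0.001  1.     0.001] w 0.675 F [-0.6  1.3 -1.6]
```

View pics/w6.png

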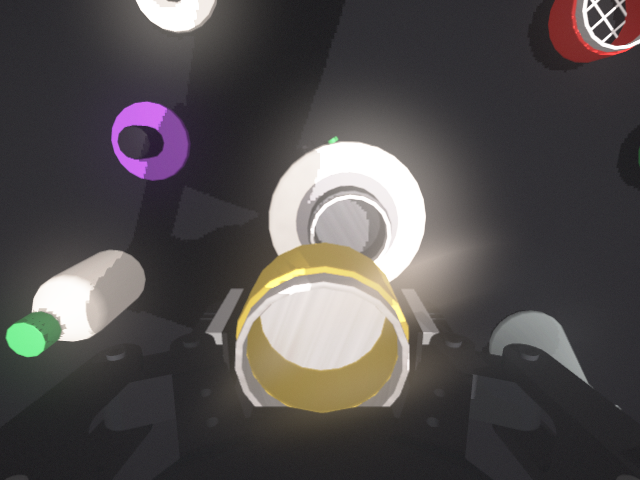

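View pics/t6.png

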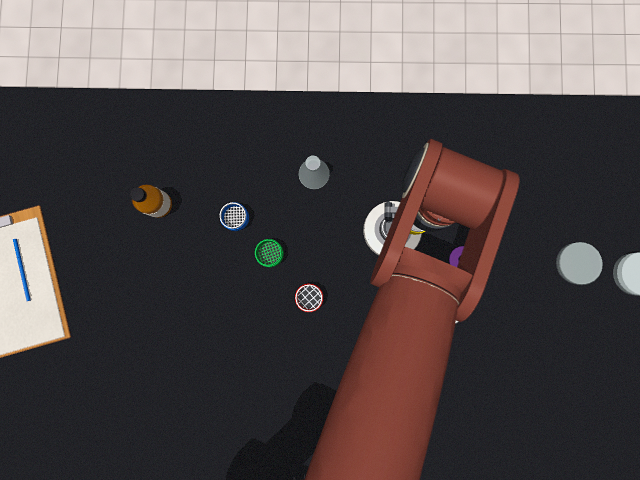

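View pics/s6.png

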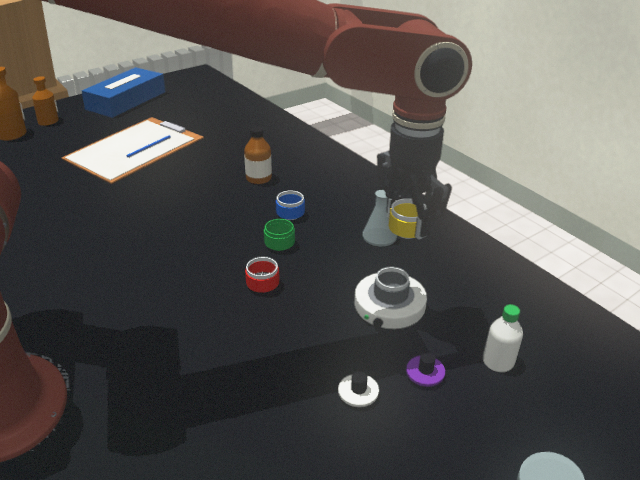

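Wrist: sieve held centred (322,345); pan neck at (349,~232). I overshot y by ~18 mm; correct and measure the pan with overlay.

```bash
python3 -m crank '[[1.0,0,0,0],[0.8,-2,0,0],[0,-2,0,0],[0,0,0,0],[0,0,0,0],[0,0,0,0]]' 0;python3 look.py wrist w7
cat > ovw.py <<'E'
import sys
from h import *
tag=sys.argv[1]; f=np.load(f"pics/{tag}.npz"); im=f["img"][:,:,::-1].copy()
im=cv2.resize(im,None,fx=4,fy=4,interpolation=cv2.INTER_CUBIC)
a=[float(v) for v in sys.argv[2:]]
cu,cv=a[0],a[1]; a=a[2:]
for i in range(0,len(a),4):
    q=proj(f,circ(a[i:i+3],a[i+3])); cv2.polylines(im,[np.round((q+.5)*4-.5).astype(int)],True,(255,0,255),1); print(q.min(0).round(1),q.max(0).round(1))
u0,v0=int(max(cu*4-400,0)),int(max(cv*4-300,0)); cv2.imwrite(f"pics/{tag}o.png",im[v0:v0+600,u0:u0+800])
E
python3 ovw.py w7 330 220 .6344 -.1568 .066 .028 .6344 -.1568 .066 .0255
```

```text
time: 6.63
tool_pos: [0.5964, -0.1574, 0.1722]
tool_rot: [0.0, 0.707, 0.708, 0.0]
contact_force: [0.0, -0.6, -0.9]
gripper_width: 0.675
6.63 [ 0.5964 -0.1574  0.1722] x [-0.002  1.    -0.   ] w 0.675 F [ 0.  -0.6 -0.9]
[284.1 251.1] [361.8 323.1]
[287.6 254.5] [358.3 320.1]
```

View pics/w7o.png

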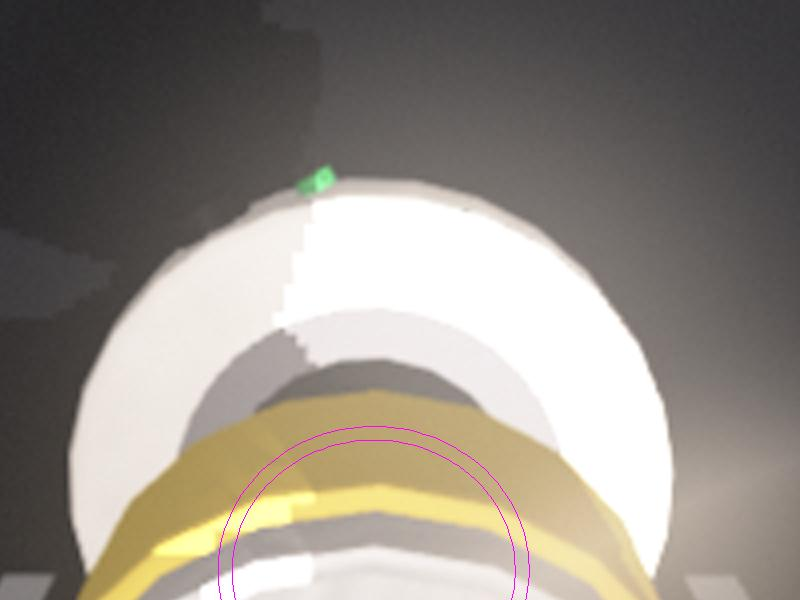

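```bash
python3 ovw.py w7 330 220 .6344 -.1573 .030 .062 .6314 -.1573 .030 .062  .6344 -.1573 .058 .030
```

```text
[245.9 194.7] [398.5 338.3]
[245.7 190.8] [398.7 335.2]
[281.8 245.1] [362.7 320.4]
```

View pics/w7o.png

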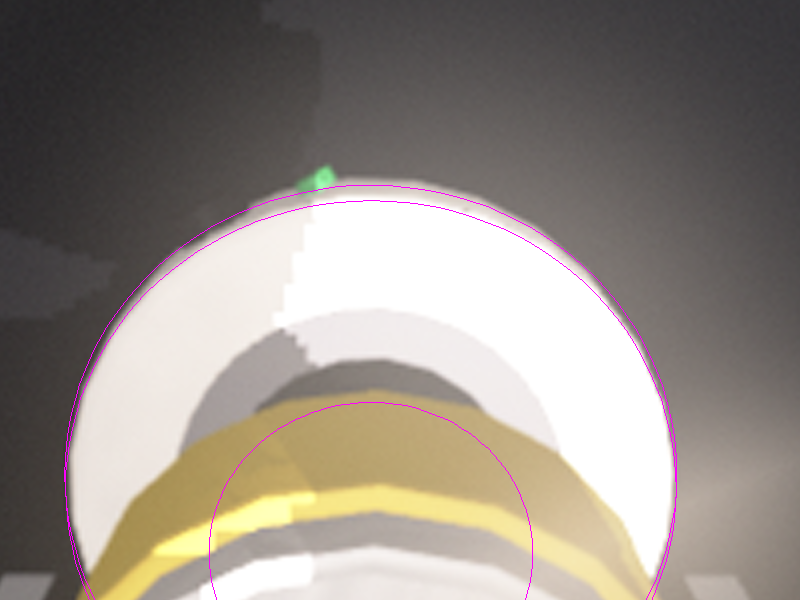

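```bash
python3 -m crank '[[0,1.5,0,0],[0,1.5,1.5,0],[0,0.8,2,0],[0,0,2,0],[0,0,1.5,0],[0,0,0.5,0],[0,0,0,0],[0,0,0,0],[0,0,0,0]]' 0;python3 look.py side s8 395 260 160 120 5;python3 look.py wrist w8
```

```text
time: 7.43
tool_pos: [0.6349, -0.1587, 0.0984]
tool_rot: [0.001, 0.707, 0.707, 0.001]
contact_force: [-0.7, 0.4, -0.6]
gripper_width: 0.675
7.43 [ 0.6349 -0.1587  0.0984] x [-0.     1.    -0.001] w 0.675 F [-0.7  0.4 -0.6]
origin 315 200
7.48 [ 0.6349 -0.1588  0.0985] x [-0.     1.    -0.001] w 0.676 F [-0.7 -0.3 -0.5]
```

View pics/s8.png

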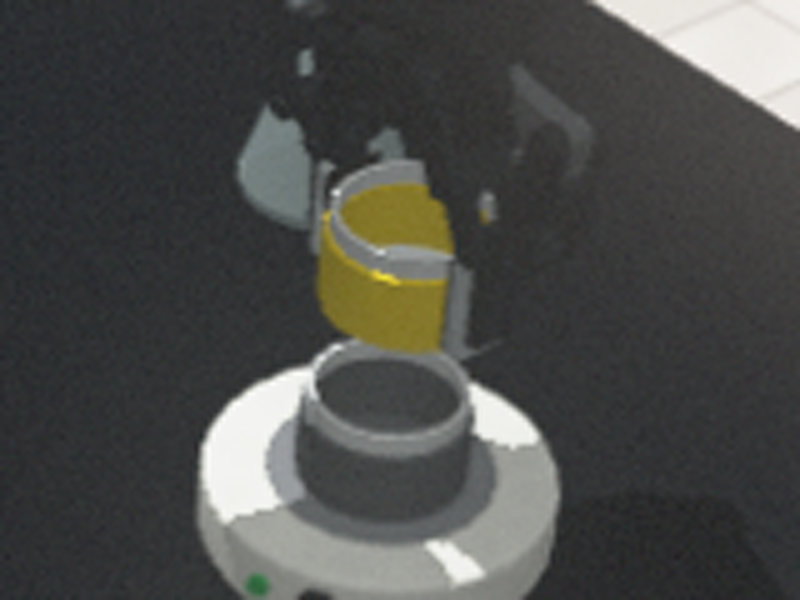

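View pics/w8.png

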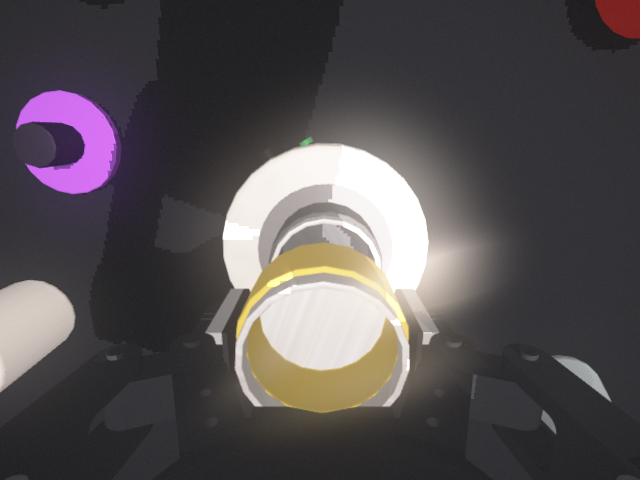

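```bash
cp pics/s8.npz pics/x.npz
python3 - <<'E'
from h import *
f=np.load("pics/s8.npz")
for n,c in (("sieve",(.6349,-.1587,.1384)),("pan",(.634,-.1573,.066))):
    q=(proj(f,circ(c,.028))-[315,200]+.5)*5-.5; print(n,q.min(0).round(0),q.max(0).round(0))
E
```

```text
sieve [326. 152.] [500. 253.]
pan [307. 326.] [474. 430.]
```

```bash
python3 ovw.py w8 325 230 .634 -.1573 .066 .028 .634 -.1573 .030 .062  .634 -.1573 .066 .0255 .6336 -.1588 .1384 .028
```

```text
[269.6 220.2] [381.1 324.7]
[220.5 145.2] [429.3 344.6]
[274.6 225.3] [376.1 320.4]
[233.6 274.3] [411.4 430. ]
```

View pics/w8o.png

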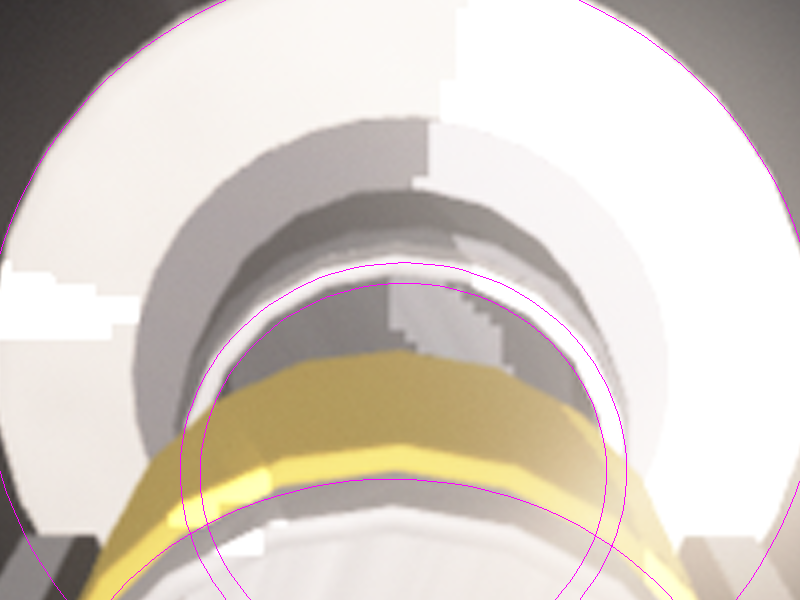

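```bash
python3 -m crank '[[0.17,-0.22,0.5,0],[0,0,1,0],[0,0,1,0],[0,0,0.4,0],[0,0,0,0],[0,0,0,0],[0,0,0,0]]' 0;python3 look.py side s9 395 260 160 120 5
```

```text
time: 8.12
tool_pos: [0.6319, -0.1567, 0.0677]
tool_rot: [0.0, 0.707, 0.707, 0.0]
contact_force: [1.0, -1.0, -0.5]
gripper_width: 0.675
8.12 [ 0.6319 -0.1567  0.0677] x [-0.  1. -0.] w 0.675 F [ 1.  -1.  -0.5]
origin 315 200
```

View pics/s9.png

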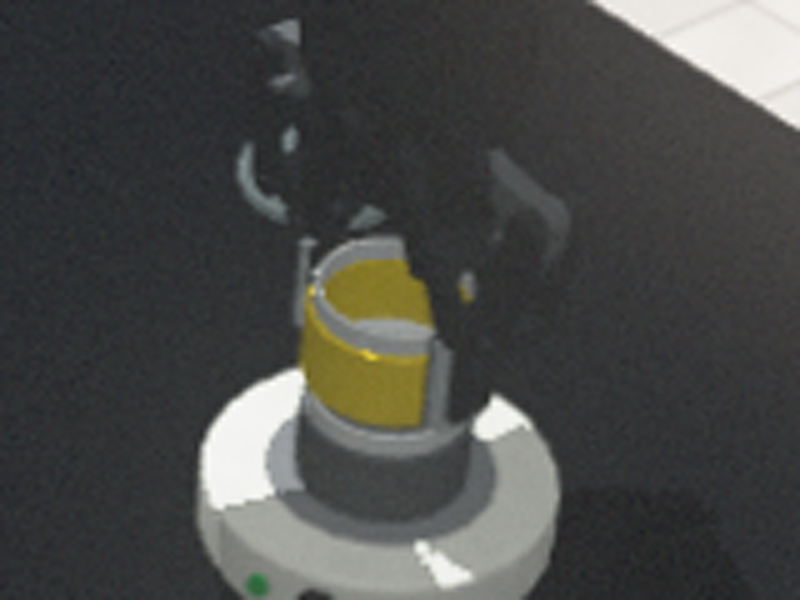

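```bash
python3 -m crank '[[0,0,0.2,0],[0,0,0.2,0],[0,0,0.1,0],[0,0,0,0],[0,0,0,0],[0,0,0,0]]' 0;python3 look.py side s10 395 260 160 120 5
```

```text
time: 8.67
tool_pos: [0.6317, -0.1567, 0.0627]
tool_rot: [0.0, 0.707, 0.707, 0.0]
contact_force: [0.5, 0.2, -1.5]
gripper_width: 0.68
8.67 [ 0.6317 -0.1567  0.0627] x [-0.001  1.    -0.   ] w 0.68 F [ 0.5  0.2 -1.5]
origin 315 200
```

View pics/s10.png

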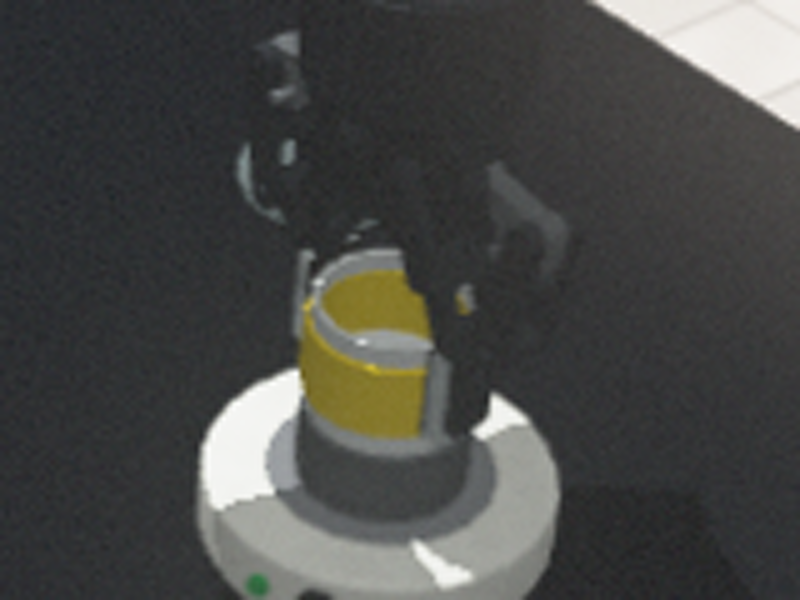

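```bash
python3 -m crank '[[0,0,0.1,0],[0,0,0,0],[0,0,0,0]]' 0; python3 -m crank '[[0,0,0.1,0],[0,0,0,0],[0,0,0,0]]' 0;python3 look.py side s11 395 260 160 120 5
```

```text
time: 8.97
tool_pos: [0.632, -0.1568, 0.0621]
tool_rot: [0.0, 0.707, 0.707, 0.0]
contact_force: [-0.2, 0.7, 0.2]
gripper_width: 0.678
time: 9.22
tool_pos: [0.632, -0.1567, 0.062]
tool_rot: [0.0, 0.707, 0.707, 0.0]
contact_force: [-2.6, 1.6, 6.4]
gripper_width: 0.675
9.22 [ 0.632  -0.1567  0.062 ] x [-0.001  1.    -0.   ] w 0.675 F [-2.6  1.6  6.4]
origin 315 200
```

View pics/s11.png

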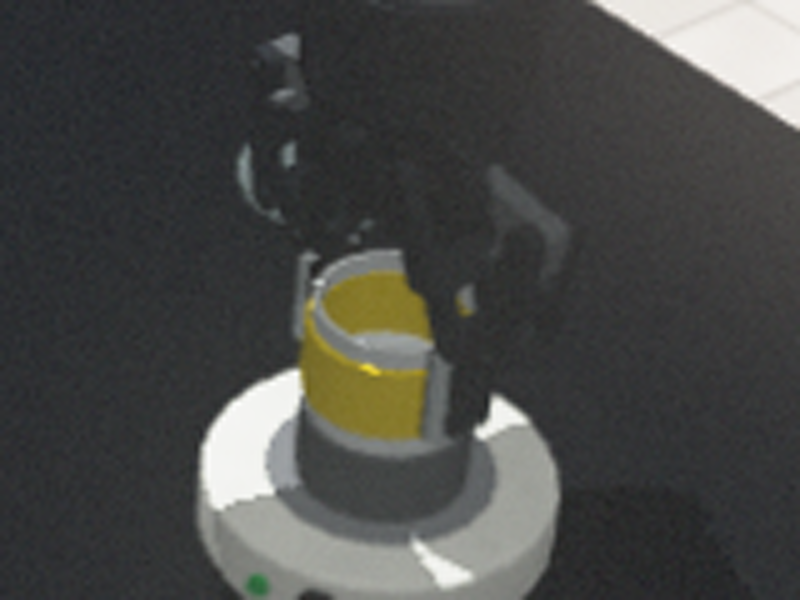

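```bash
python3 -m crank '[[0,0,0,0],[0,0,0,0],[0,0,0,0],[0,0,0,0],[0,0,0,0]]' 1; python3 -m crank '[[0,0,-1,0],[0,0,-2,0],[0,0,-3,0],[0,0,-4,0],[0,0,-3,0],[0,-1,0,0],[0,-1.5,0,0],[0,-1.5,0,0],[0,0,0,0],[0,0,0,0]]' 1;python3 look.py side s12 395 260 160 120 5;python3 look.py wrist w12
```

```text
time: 9.68
tool_pos: [0.6316, -0.1566, 0.0604]
tool_rot: [-0.0, 0.707, 0.707, -0.0]
contact_force: [-0.1, -0.4, 0.2]
gripper_width: 1.005
time: 10.52
tool_pos: [0.5916, -0.1567, 0.1912]
tool_rot: [0.0, 0.707, 0.707, 0.0]
contact_force: [0.2, -0.4, 0.0]
gripper_width: 0.997
10.52 [ 0.5916 -0.1567  0.1912] x [-0.  1. -0.] w 0.997 F [ 0.2 -0.4  0. ]
origin 315 200
10.57 [ 0.592  -0.1567  0.1911] x [-0.  1. -0.] w 1.0 F [-0.1 -1.3  0.4]
```

View pics/s12.png

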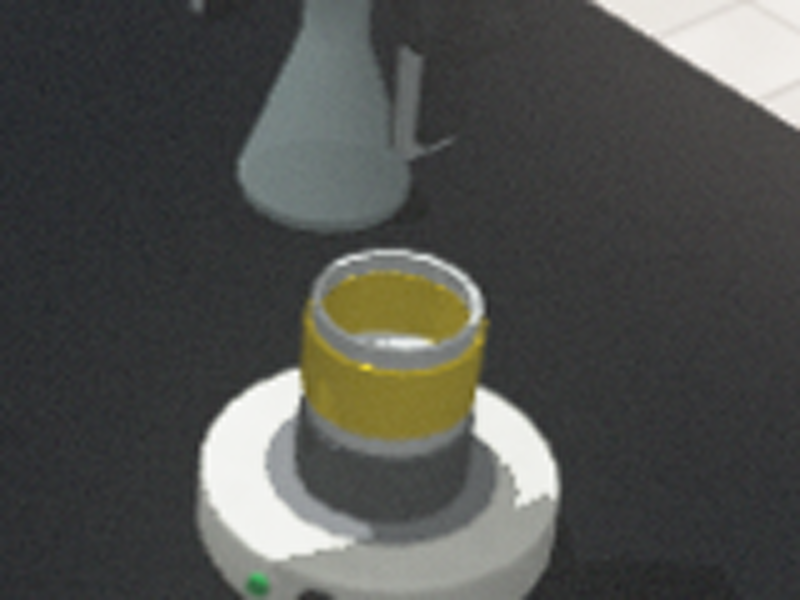

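View pics/w12.png

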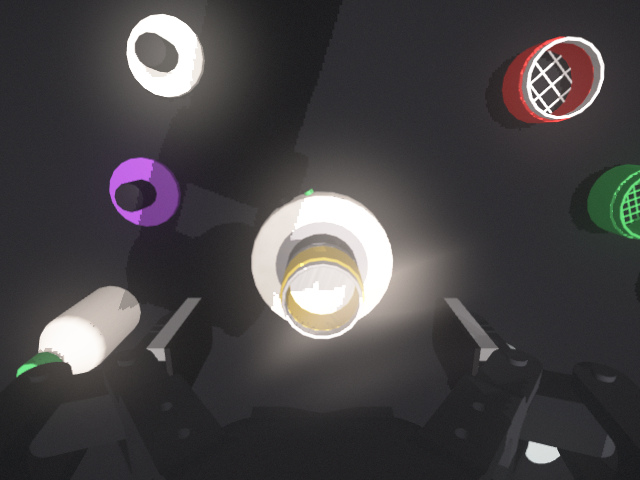

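```bash
python3 -m crank '[[2.5,0,0,0],[3.6,0.3,0,0],[3.6,0.3,0,0],[3.6,0.3,0,0],[3.6,0.3,0,0],[3.6,0.3,0,0],[3.6,0.3,0,0],[3.6,0.3,0,0],[3.6,0.3,0,0],[2.9,0.3,0,0]]' 1;python3 -m crank '[[0,0,1.5,0],[0,0,1.5,0],[0,0,0,0],[0,0,0,0]]' 1; python3 look.py wrist w13; python3 ovw.py w13 325 240 .653 .1855 .044 .028
```

```text
time: 11.45
tool_pos: [0.6189, 0.1883, 0.1906]
tool_rot: [-0.0, 0.706, 0.708, 0.0]
contact_force: [0.9, -0.8, 0.6]
gripper_width: 0.998
time: 11.78
tool_pos: [0.6174, 0.1841, 0.158]
tool_rot: [-0.001, 0.707, 0.707, -0.002]
contact_force: [0.4, 0.2, 0.4]
gripper_width: 1.002
11.78 [0.6174 0.1841 0.158 ] x [ 0.001  1.    -0.001] w 1.002 F [0.4 0.2 0.4]
[286.3 245.5] [362.1 316.3]
```

View pics/w13.png

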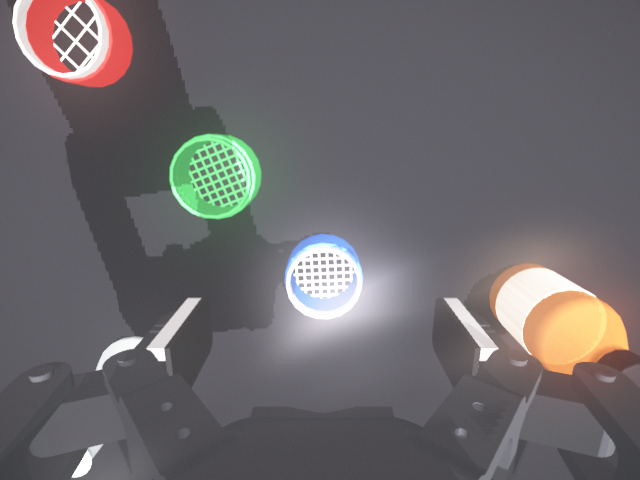

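View pics/w13o.png

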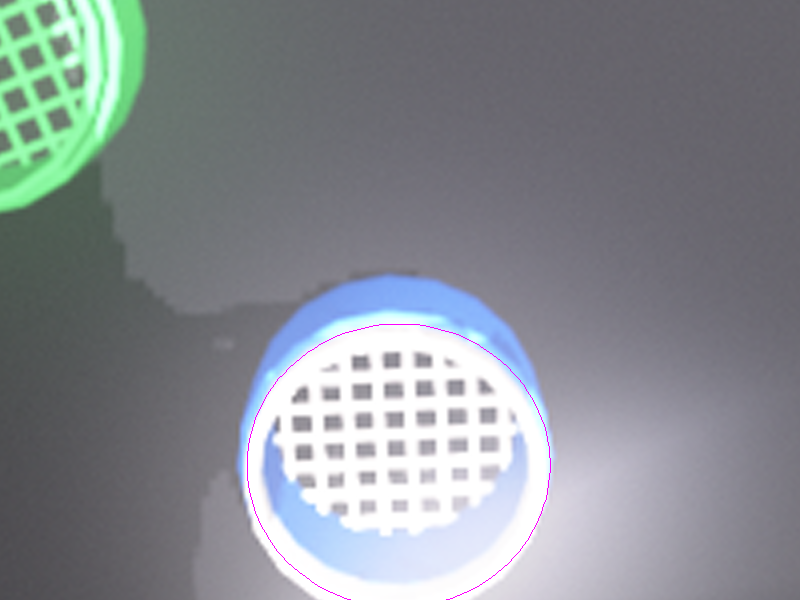

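```bash
python3 -m crank '[[0.1,1.5,1,0],[0,1.5,2,0],[0,0.5,2.5,0],[0,0,3,0],[0,0,3,0],[0,0,1.5,0],[0,0,0.5,0],[0,0,0,0],[0,0,0,0],[0,0,0,0]]' 1; python3 look.py side s14 290 190 160 120 5
```

```text
time: 12.67
tool_pos: [0.6555, 0.1865, 0.0286]
tool_rot: [0.001, 0.707, 0.707, 0.002]
contact_force: [-0.4, 0.3, -0.3]
gripper_width: 1.002
12.67 [0.6555 0.1865 0.0286] x [-0.     1.     0.001] w 1.002 F [-0.4  0.3 -0.3]
origin 210 130
```

View pics/s14.png

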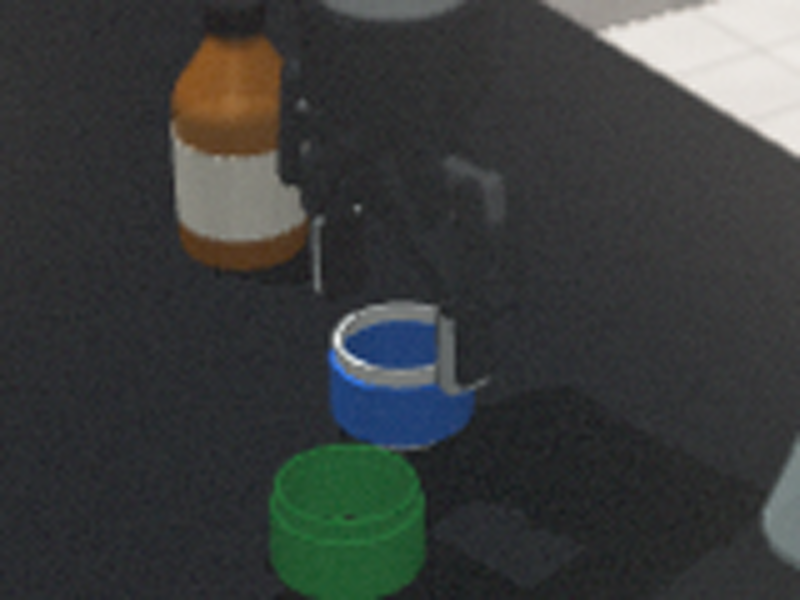

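Fingers straddle the blue sieve. Correct x by −3 mm, go down and grip.

```bash
python3 -m crank '[[0,-0.35,1,0],[0,0,1,0],[0,0,0.5,0],[0,0,0,0],[0,0,0,0]]' 1; python3 -m crank '[[0,0,0,0],[0,0,0,0],[0,0,0,0],[0,0,0,0],[0,0,0,0],[0,0,0,0],[0,0,0,0]]' 0;  python3 look.py wrist w15; python3 ovw.py w15 325 340 .653 .1865 .044 .028;python3 ovw.py w4 325 340 .4358 .3122 .044 .028
```

```text
time: 13.13
tool_pos: [0.6492, 0.1863, -0.0006]
tool_rot: [-0.001, 0.707, 0.707, -0.001]
contact_force: [-0.2, 0.5, -0.0]
gripper_width: 1.001
time: 13.72
tool_pos: [0.6509, 0.1865, 0.0016]
tool_rot: [0.001, 0.707, 0.707, 0.001]
contact_force: [-0.0, -0.2, 4.5]
gripper_width: 0.675
13.72 [0.6509 0.1865 0.0016] x [-0.001  1.     0.   ] w 0.675 F [-0.  -0.2  4.5]
[232.6 288.6] [412.8 444.5]
[234.1 281.3] [411.3 435.8]
```

View pics/w15o.png

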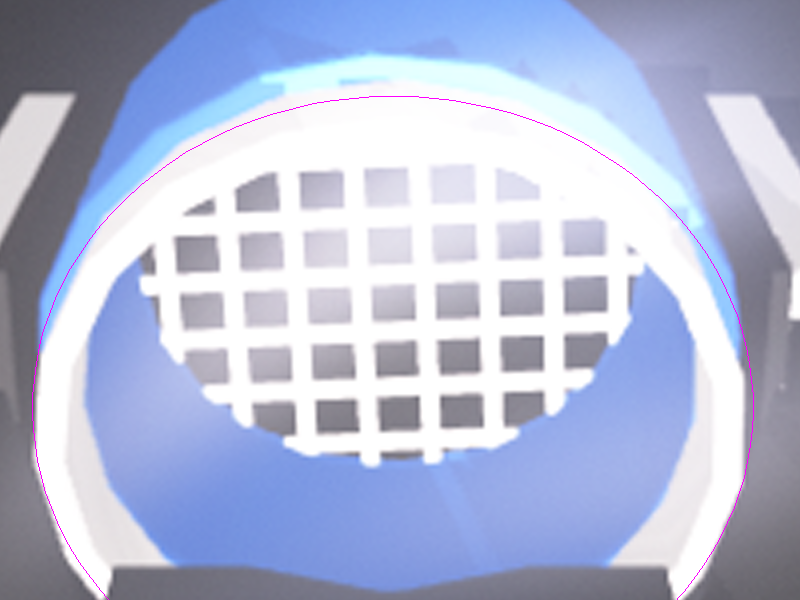

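View pics/w4o.png

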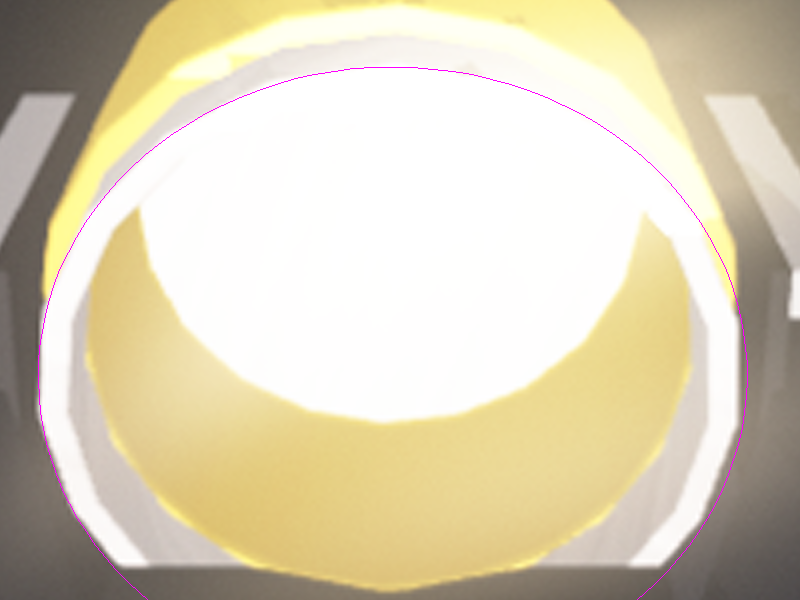

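```bash
python3 -m crank '[[0,0,-1,0],[0,0,-2,0],[0,0,-3,0],[0,-0.5,-3.5,0],[-1.5,-0.5,-3.5,0],[-3,-0.5,-3,0],[-3.5,-0.5,-1,0],[-3.5,0,0,0],[-3.5,0,0,0],[-3.5,0,0,0]]' 0; python3 -m crank '[[-3.5,0,0,0],[-3.5,0,0,0],[-3.5,0,0,0],[-3.5,0,0,0],[-1.5,0,0,0],[0,0,0,0],[0,0,0,0],[0,0,0,0]]' 0; python3 look.py side s16 395 240 160 120 5
```

```text
time: 14.6
tool_pos: [0.6293, 0.0008, 0.17]
tool_rot: [-0.0, 0.707, 0.707, -0.0]
contact_force: [0.3, 0.3, -0.8]
gripper_width: 0.674
time: 15.27
tool_pos: [0.63, -0.1517, 0.1694]
tool_rot: [-0.001, 0.707, 0.708, 0.0]
contact_force: [-0.7, 0.5, -0.2]
gripper_width: 0.677
15.27 [ 0.63   -0.1517  0.1694] x [-0.001  1.     0.001] w 0.677 F [-0.7  0.5 -0.2]
origin 315 180
```

View pics/s16.png

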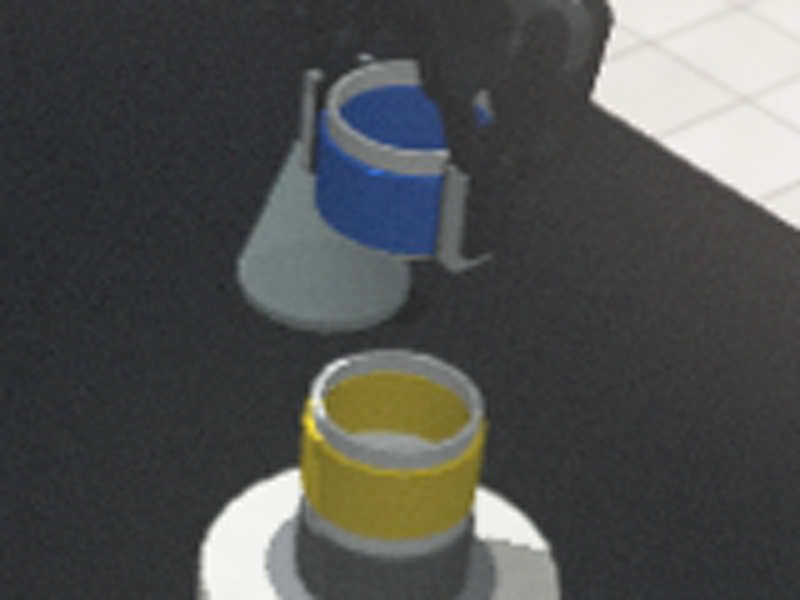

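```bash
python3 -m crank '[[-0.5,0.05,1,0],[0,0,2,0],[0,0,2,0],[0,0,0.9,0],[0,0,0,0],[0,0,0,0],[0,0,0,0],[0,0,0,0]]' 0; python3 look.py side s17 395 240 160 120 5; python3 look.py wrist w17;python3 ovw.py w17 325 240 .634 -.1573 .102 .028
```

```text
time: 15.98
tool_pos: [0.6319, -0.1581, 0.1127]
tool_rot: [0.001, 0.707, 0.707, 0.001]
contact_force: [1.1, -0.7, -0.3]
gripper_width: 0.671
15.98 [ 0.6319 -0.1581  0.1127] x [-0.001  1.    -0.001] w 0.671 F [ 1.1 -0.7 -0.3]
origin 315 180
16.03 [ 0.6319 -0.1582  0.1127] x [-0.001  1.    -0.001] w 0.674 F [ 0.8 -0.2 -0.8]
[261.9 238.8] [386.9 353.7]
```

View pics/s17.png

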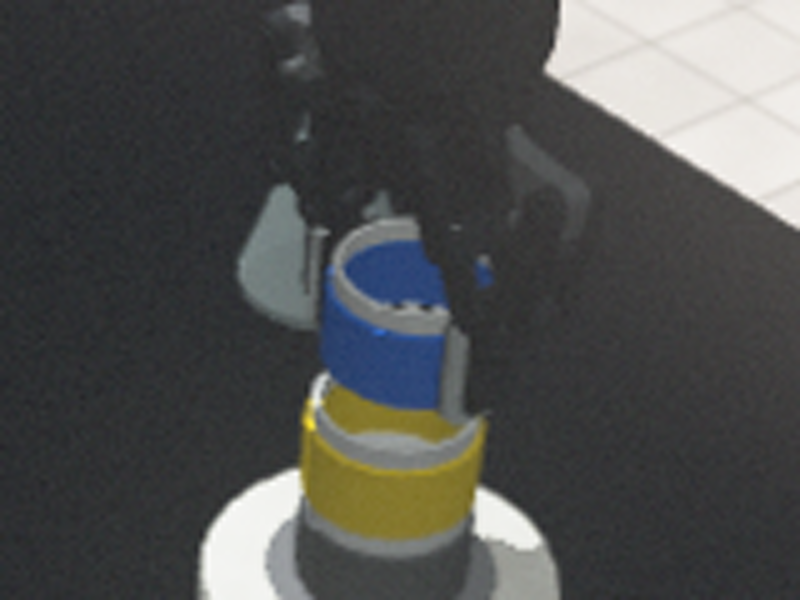

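View pics/w17o.png

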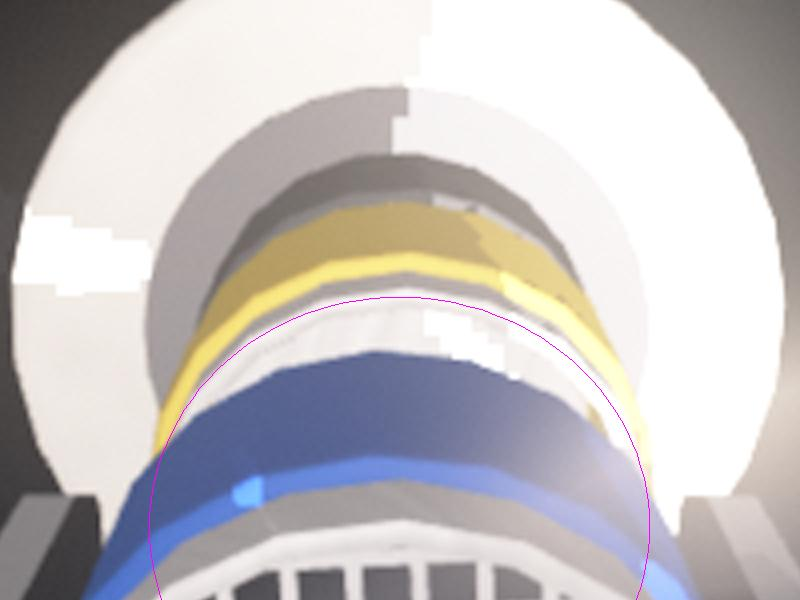

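```bash
python3 -m crank '[[0.14,-0.1,0,0],[0,0,0.4,0],[0,0,0.4,0],[0,0,0.4,0],[0,0,0.3,0],[0,0,0,0],[0,0,0,0],[0,0,0,0]]' 0; python3 look.py side s18 395 240 160 120 5
```

```text
time: 16.75
tool_pos: [0.6298, -0.1565, 0.0957]
tool_rot: [-0.0, 0.707, 0.707, -0.0]
contact_force: [-0.2, 0.1, -1.0]
gripper_width: 0.68
16.75 [ 0.6298 -0.1565  0.0957] x [-0.  1.  0.] w 0.68 F [-0.2  0.1 -1. ]
origin 315 180
```

View pics/s18.png

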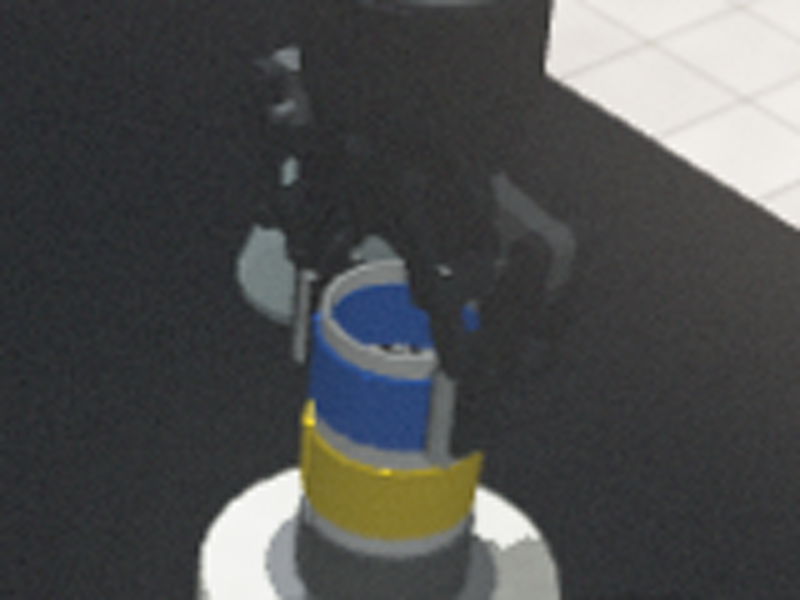

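```bash
python3 -m crank '[[0,0.1,0,0],[0,0,0,0],[0,0,0.1,0],[0,0,0,0],[0,0,0,0]]' 0; python3 -m crank '[[0,0,0.1,0],[0,0,0,0],[0,0,0,0]]' 0
```

```text
time: 17.22
tool_pos: [0.6308, -0.1566, 0.0956]
tool_rot: [-0.0, 0.707, 0.707, -0.0]
contact_force: [-4.5, 0.2, 4.7]
gripper_width: 0.677
time: 17.47
tool_pos: [0.6309, -0.1566, 0.0955]
tool_rot: [-0.0, 0.707, 0.707, -0.0]
contact_force: [-5.8, 1.8, 8.9]
gripper_width: 0.675
```

```bash
python3 -m crank '[[0,-0.08,0,0],[0,0,0,0],[0,0,0,0]]' 0; python3 look.py side s19 395 240 160 120 5; python3 -m crank '[[0,0,0,0],[0,0,0,0],[0,0,0,0],[0,0,0,0],[0,0,0,0]]' 1; python3 -m crank '[[0,0,-1,0],[0,0,-2,0],[0,0,-3,0],[0,0,-4,0],[0,-1,-2,0],[0,-1.5,0,0],[0,-1.5,0,0],[0,0,0,0],[0,0,0,0]]' 1;python3 look.py side s20 395 240 160 120 5
```

```text
time: 17.72
tool_pos: [0.6308, -0.1566, 0.0956]
tool_rot: [0.001, 0.707, 0.707, 0.001]
contact_force: [-3.9, 1.0, 7.2]
gripper_width: 0.675
17.72 [ 0.6308 -0.1566  0.0956] x [-0.001  1.    -0.   ] w 0.675 F [-3.9  1.   7.2]
origin 315 180
time: 18.18
tool_pos: [0.6299, -0.1565, 0.0935]
tool_rot: [-0.0, 0.707, 0.707, -0.0]
contact_force: [-0.2, -0.0, 0.1]
gripper_width: 1.0
time: 18.93
tool_pos: [0.59, -0.1566, 0.2146]
tool_rot: [0.001, 0.707, 0.707, 0.0]
contact_force: [-0.3, 0.0, -0.9]
gripper_width: 0.998
18.93 [ 0.59   -0.1566  0.2146] x [-0.  1. -0.] w 0.998 F [-0.3  0.  -0.9]
origin 315 180
```

View pics/s20.png

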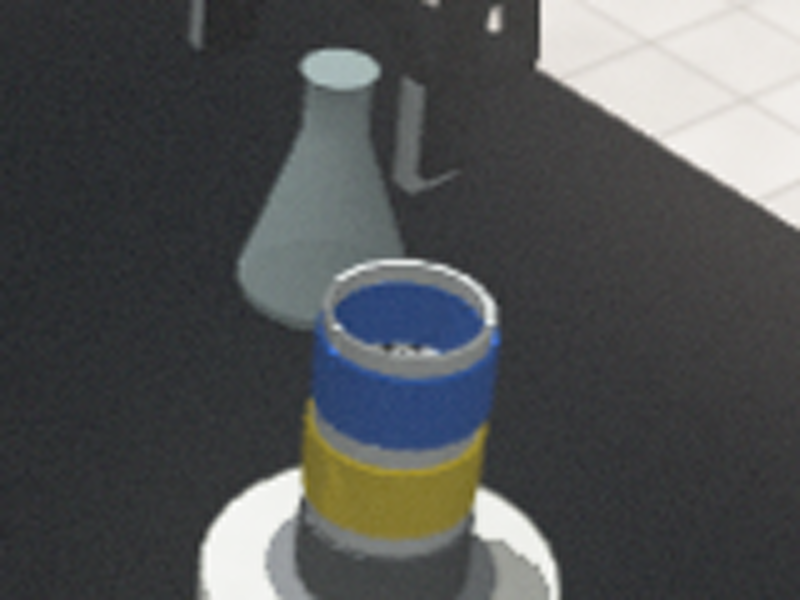

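```bash
python3 -m crank '[[1.5,-1,0,0],[3,-2.5,0,0],[3.3,-3,0,0],[3.3,-3,0.5,0],[3.3,-2.5,1,0],[2.2,-1.5,1.5,0],[1,-0.7,1.5,0],[0,0,0.9,0],[0,0,0,0],[0,0,0,0]]' 1; python3 look.py wrist w21;python3 ovw.py w21 325 240 .4838 .019 .044 .028
```

```text
time: 19.82
tool_pos: [0.4532, 0.0137, 0.1604]
tool_rot: [-0.0, 0.707, 0.707, -0.0]
contact_force: [-0.1, -0.5, 0.4]
gripper_width: 0.999
19.82 [0.4532 0.0137 0.1604] x [-0.  1. -0.] w 0.999 F [-0.1 -0.5  0.4]
[291.5 237.3] [367.  308.2]
```

View pics/w21o.png

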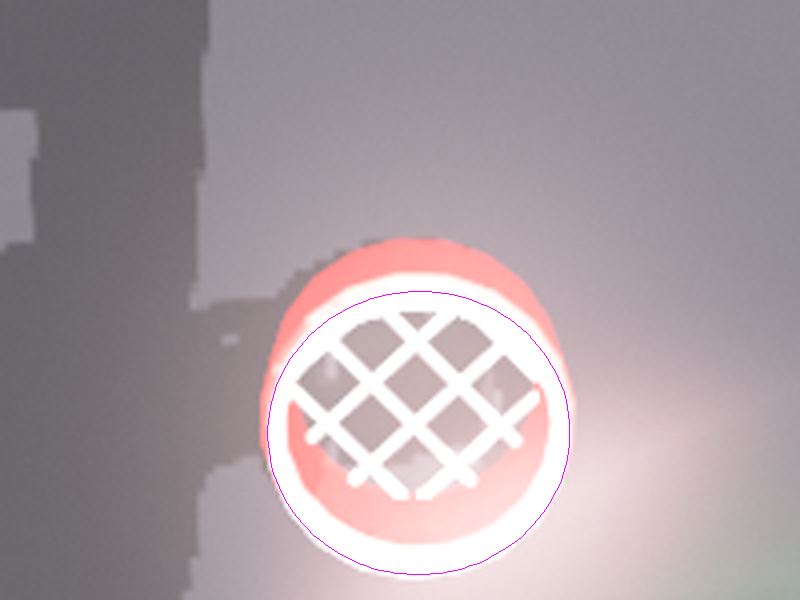

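```bash
python3 -m crank '[[0.3,1.2,1,0],[0.2,1.2,2,0],[0,0.6,2.5,0],[0,0,3,0],[0,0,3,0],[0,0,2,0],[0,0,1,0],[0,0,0,0],[0,0,0,0],[0,0,0,0]]' 1; python3 look.py side s22 262 250 160 120 5
```

```text
time: 20.7
tool_pos: [0.4846, 0.0187, 0.0175]
tool_rot: [0.001, 0.707, 0.707, 0.001]
contact_force: [0.7, 0.4, 0.2]
gripper_width: 1.001
20.7 [0.4846 0.0187 0.0175] x [ 0.  1. -0.] w 1.001 F [0.7 0.4 0.2]
origin 182 190
```

View pics/s22.png

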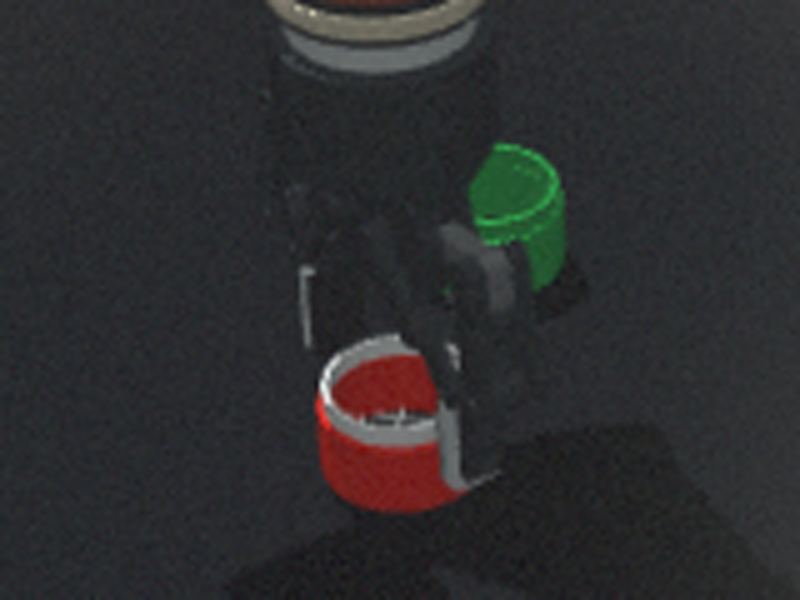

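Straddles the red sieve; lower ~1.2 cm, x −1.5 mm, grip.

```bash
python3 -m crank '[[0,-0.1,0.6,0],[0,0,0.6,0],[0,0,0,0],[0,0,0,0],[0,0,0,0]]' 1; python3 -m crank '[[0,0,0,0],[0,0,0,0],[0,0,0,0],[0,0,0,0],[0,0,0,0],[0,0,0,0],[0,0,0,0]]' 0;  python3 look.py wrist w23
python3 - <<'E'
from h import *
s=np.load("pics/w23.npz");E=1
E
python3 ovw.py w23 325 340 .4843 .019 .044 .028
```

```text
time: 21.17
tool_pos: [0.4815, 0.0192, 0.0034]
tool_rot: [-0.0, 0.707, 0.707, -0.0]
contact_force: [-0.2, 0.1, 0.6]
gripper_width: 1.0
time: 21.75
tool_pos: [0.4824, 0.0191, 0.0043]
tool_rot: [0.001, 0.707, 0.707, 0.0]
contact_force: [-0.3, 0.4, 6.3]
gripper_width: 0.687
21.75 [0.4824 0.0191 0.0043] x [-0.  1. -0.] w 0.687 F [-0.3  0.4  6.3]
[234.2 284.2] [410.5 437.6]
```

View pics/w23o.png

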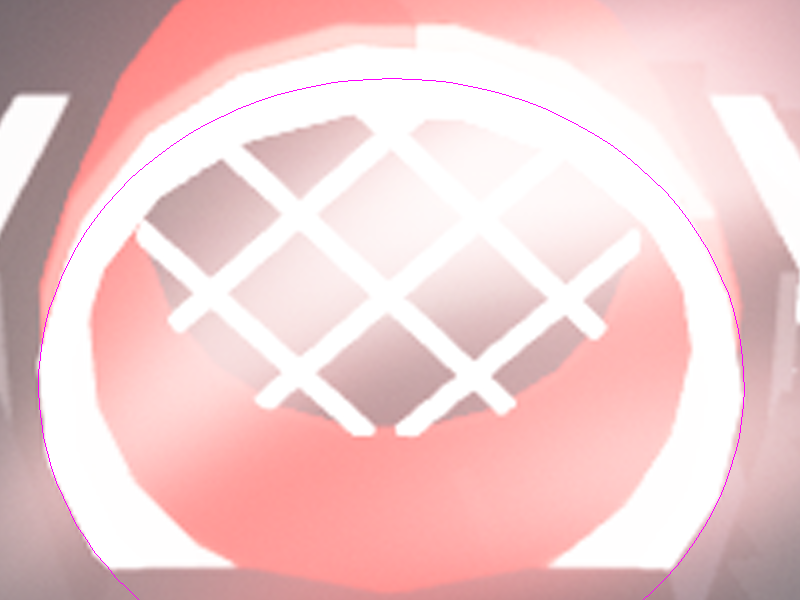

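```bash
python3 -m crank '[[0,0,-1,0],[0,0,-2,0],[0,0,-3,0],[0,0,-3.5,0],[0,0,-3.5,0],[-1,1,-3,0],[-2.5,2,-2,0],[-3,2.5,-0.6,0],[-3,2.5,0,0],[-3,2.5,0,0]]' 0; python3 -m crank '[[-3,2.5,0,0],[-1.5,1.2,0,0],[-0.5,0.4,0,0],[0,0,0,0],[0,0,0,0],[0,0,0,0],[0,0,0,0]]' 0; python3 look.py side s24 395 210 160 120 5
```

```text
time: 22.63
tool_pos: [0.5875, -0.107, 0.1904]
tool_rot: [0.0, 0.707, 0.707, 0.0]
contact_force: [1.0, 0.5, -3.0]
gripper_width: 0.69
time: 23.22
tool_pos: [0.627, -0.1544, 0.1895]
tool_rot: [-0.0, 0.706, 0.708, -0.0]
contact_force: [0.5, -0.1, -0.5]
gripper_width: 0.689
23.22 [ 0.627  -0.1544  0.1895] x [-0.002  1.     0.   ] w 0.689 F [ 0.5 -0.1 -0.5]
origin 315 150
```

View pics/s24.png

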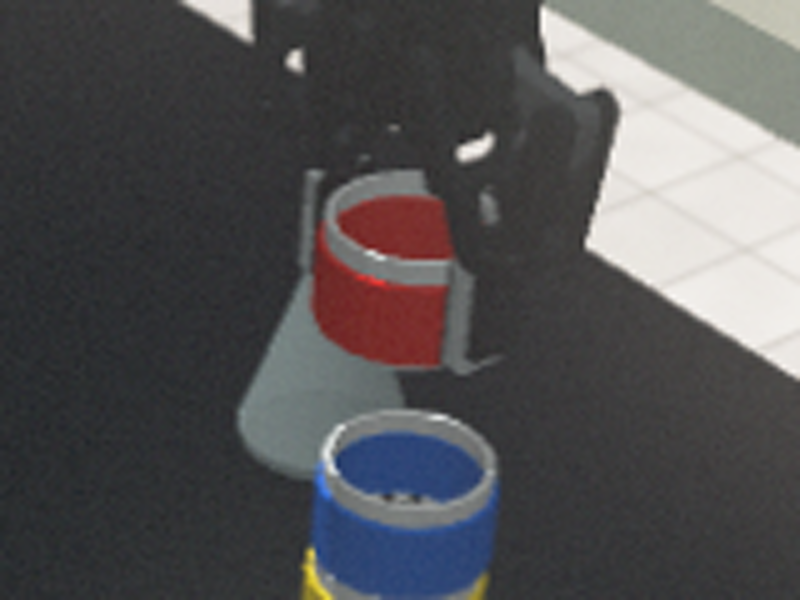

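```bash
python3 -m crank '[[-0.2,0.37,0,0],[0,0,1.5,0],[0,0,1.5,0],[0,0,1,0],[0,0,0,0],[0,0,0,0],[0,0,0,0],[0,0,0,0]]' 0; python3 look.py side s25 395 210 160 120 5; python3 look.py wrist w25;python3 ovw.py w25 325 240 .632 -.1567 .138 .028
```

```text
time: 23.93
tool_pos: [0.6319, -0.158, 0.1502]
tool_rot: [0.001, 0.707, 0.707, 0.0]
contact_force: [-0.2, -0.0, -1.2]
gripper_width: 0.689
23.93 [ 0.6319 -0.158   0.1502] x [-0.  1. -0.] w 0.689 F [-0.2 -0.  -1.2]
origin 315 150
23.98 [ 0.632  -0.158   0.1504] x [-0.     1.    -0.001] w 0.691 F [-0.3  0.1 -1.2]
[263.2 233. ] [387.4 347.7]
```

View pics/s25.png

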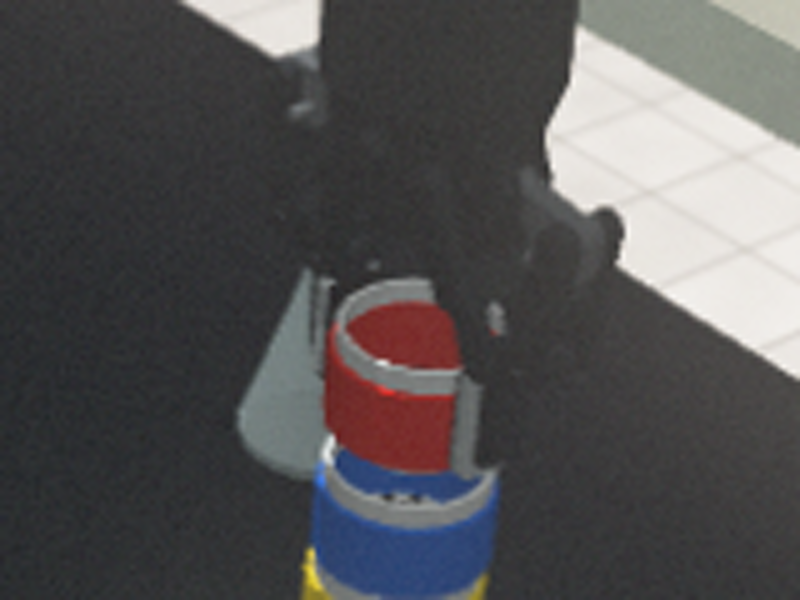

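View pics/w25o.png

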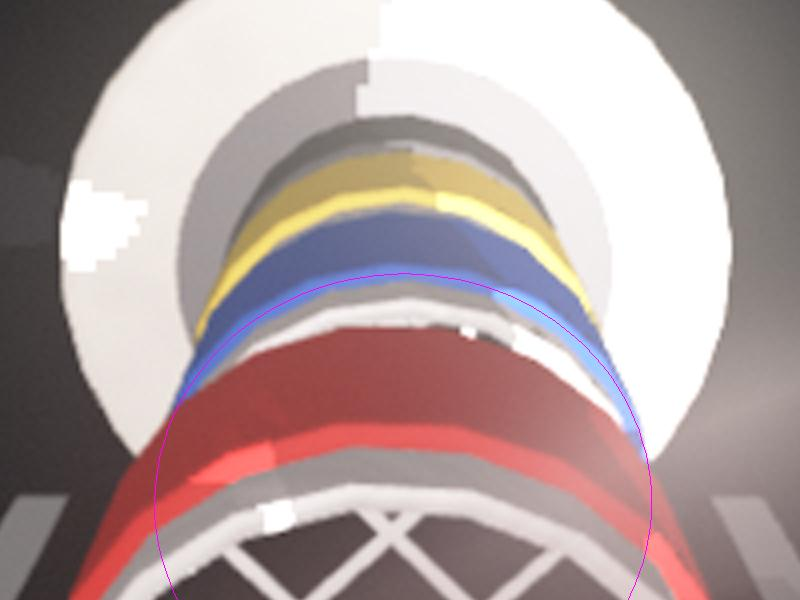

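```bash
python3 ovw.py w25 325 215 .633 -.1567 .138 .028 .633 -.1567 .030 .062 .633 -.1567 .130 .030 .633 -.1567 .094 .030; cp pics/w25o.png pics/w25a.png; python3 ovw.py w17 325 215 .633 -.1567 .102 .028 .633 -.1567 .030 .062 .633 -.1567 .094 .030
```

```text
[263.3 235.2] [387.3 349.6]
[239. 146.] [409.  310.6]
[261.6 226.3] [388.7 344.1]
[271.5 210.4] [377.7 310.8]
[263.1 236.6] [388.4 351.9]
[226.6 148.1] [422.8 336. ]
[261.4 227.5] [389.8 346.3]
```

View pics/w25a.png

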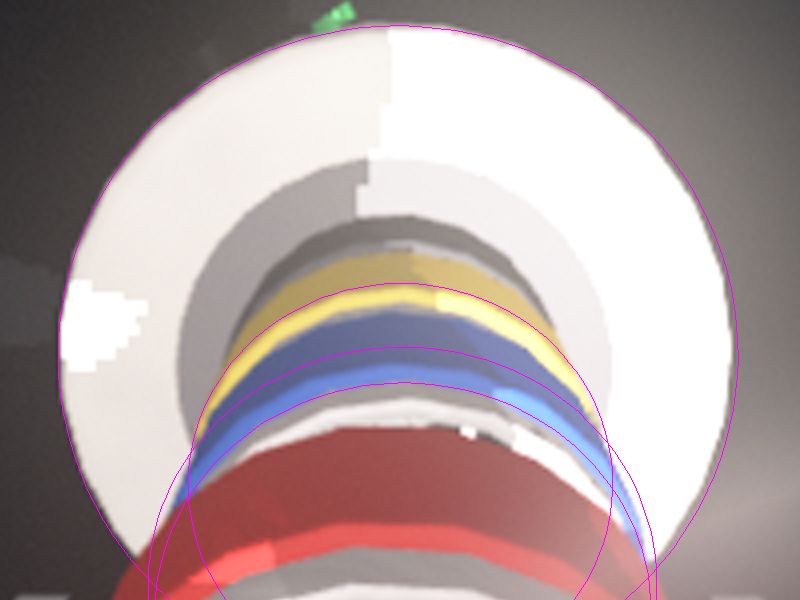

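View pics/w17o.png

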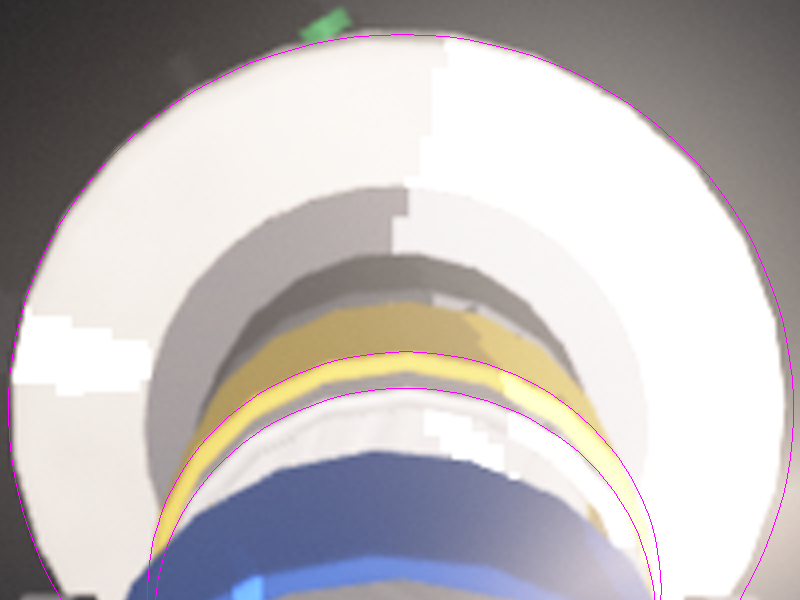

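```bash
python3 - <<'E'
from h import *
f=np.load("pics/s20.npz")
for n,c,o in (("pan",(.633,-.1567,.066),200),("fine",(.633,-.1567,.102),200),("med",(.633,-.1567,.138),180),("med+2x",(.635,-.1567,.138),180),("med+2z",(.633,-.1567,.140),180)):
    q=(proj(f,circ(c,.028))-[315,o]+.5)*5-.5; print(n,q.min(0).round(0),q.max(0).round(0))
E
python3 - <<'E'
from h import *
ims=[crop(np.load(f"pics/{t}.npz")["img"][:,:,::-1].copy(),395,v,60,80,7) for t,v in (("s12",255),("s20",245))]
cv2.imwrite("pics/cmp.png",np.hstack(ims)[:600])
E
```

```text
pan [303. 326.] [470. 430.]
fine [310. 241.] [481. 343.]
med [317. 252.] [492. 353.]
med+2x [322. 250.] [496. 350.]
med+2z [318. 247.] [492. 347.]
```

View pics/cmp.png

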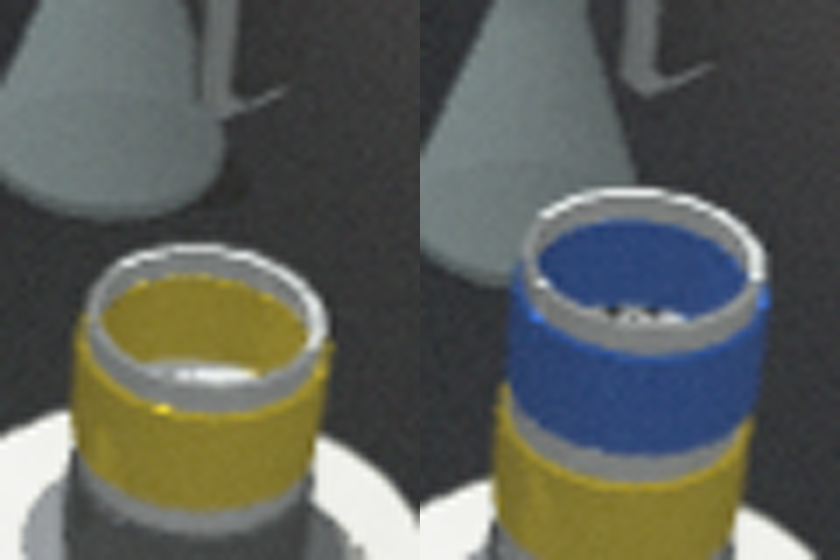

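```bash
python3 -m crank '[[0.14,-0.05,0,0],[0,0,0.4,0],[0,0,0.4,0],[0,0,0.4,0],[0,0,0.2,0],[0,0,0,0],[0,0,0,0],[0,0,0,0]]' 0; python3 look.py side s26 395 210 160 120 5;  python3 -m crank '[[0,0,0.1,0],[0,0,0,0],[0,0,0,0]]' 0
```

```text
time: 24.7
tool_pos: [0.6308, -0.1564, 0.1354]
tool_rot: [-0.0, 0.707, 0.707, -0.0]
contact_force: [0.2, -0.5, -0.8]
gripper_width: 0.686
24.7 [ 0.6308 -0.1564  0.1354] x [-0.  1.  0.] w 0.686 F [ 0.2 -0.5 -0.8]
origin 315 150
time: 25.0
tool_pos: [0.631, -0.1564, 0.1346]
tool_rot: [0.0, 0.707, 0.707, 0.0]
contact_force: [0.4, 1.1, -1.8]
gripper_width: 0.69
```

View pics/s26.png

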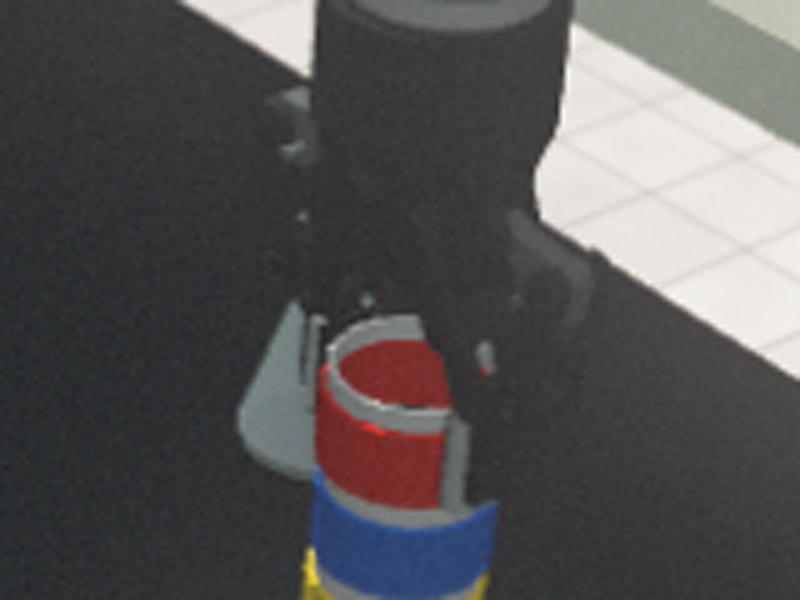

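```bash
python3 -m crank '[[0,0.1,0.05,0],[0,0,0.05,0],[0,0,0,0],[0,0,0,0]]' 0; python3 -m crank '[[0,0,0.1,0],[0,0,0,0],[0,0,0,0]]' 0
```

```text
time: 25.33
tool_pos: [0.6322, -0.1565, 0.1343]
tool_rot: [0.0, 0.707, 0.707, 0.0]
contact_force: [-2.2, 0.4, 2.6]
gripper_width: 0.688
time: 25.58
tool_pos: [0.6324, -0.1565, 0.1342]
tool_rot: [0.001, 0.707, 0.707, 0.0]
contact_force: [-3.8, 1.4, 7.0]
gripper_width: 0.689
```

Contact at exactly the expected seated height (0.1343). Release.

```bash
python3 -m crank '[[0,-0.05,0,0],[0,0,0,0],[0,0,0,0]]' 0;  python3 -m crank '[[0,0,0,0],[0,0,0,0],[0,0,0,0],[0,0,0,0],[0,0,0,0]]' 1; python3 -m crank '[[0,0,-1,0],[0,0,-2,0],[0,0,-3,0],[0,-1,-4,0],[0,-2,-2,0],[0,-2,0,0],[0,-1.5,0,0],[0,0,0,0],[0,0,0,0],[0,0,0,0]]' 1;python3 look.py side s27 395 220 160 120 5; python3 look.py wrist w27; python3 ovw.py w27 325 240 .633 -.1567 .174 .028 .633 -.1567 .03 .062
```

```text
time: 25.83
tool_pos: [0.6322, -0.1565, 0.1343]
tool_rot: [0.001, 0.707, 0.707, 0.001]
contact_force: [-1.3, 1.9, 6.3]
gripper_width: 0.689
time: 26.25
tool_pos: [0.6312, -0.1563, 0.132]
tool_rot: [-0.0, 0.707, 0.707, -0.0]
contact_force: [1.1, -1.1, 0.7]
gripper_width: 0.999
time: 27.08
tool_pos: [0.5668, -0.1564, 0.2526]
tool_rot: [0.0, 0.707, 0.707, 0.0]
contact_force: [-0.5, 0.4, -0.3]
gripper_width: 0.994
27.08 [ 0.5668 -0.1564  0.2526] x [-0.  1. -0.] w 0.994 F [-0.5  0.4 -0.3]
origin 315 160
27.13 [ 0.5669 -0.1564  0.2523] x [-0.001  1.     0.   ] w 0.997 F [-0.8  0.  -0.6]
[279.8 305.5] [363.4 379.6]
[262.  210.3] [381.2 322.6]
```

View pics/s27.png

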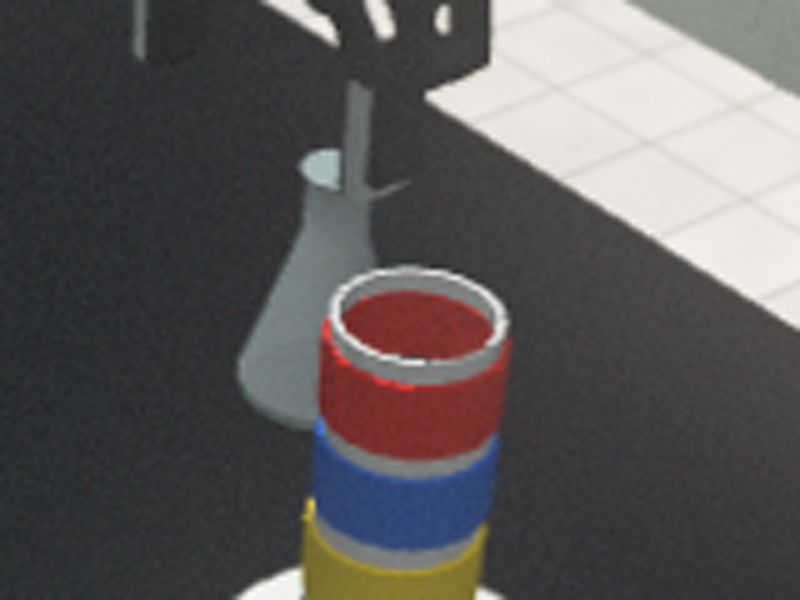

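View pics/w27o.png

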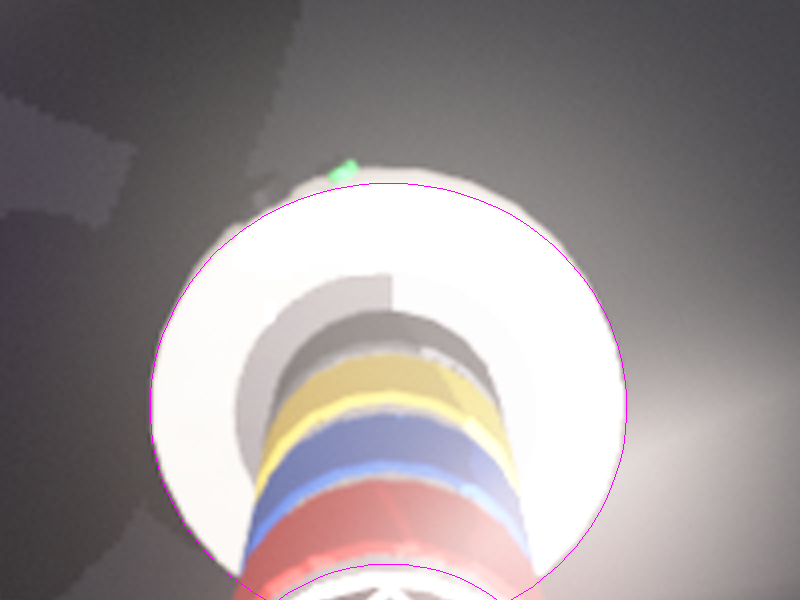

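```bash
python3 -m crank '[[-0.5,-1.5,0,0],[-1,-2.5,0,0],[-2.5,-3,0.5,0],[-2.5,-3,1.5,0],[-2.5,-2,2,0],[-2,-1.2,2,0],[-1.2,-0.5,1.5,0],[-0.3,0,0.7,0],[0,0,0,0],[0,0,0,0]]' 1; python3 look.py wrist w28;python3 ovw.py w28 325 240 .4637 -.281 .014 .030 .4637 -.281 .040 .012; cp pics/w28.png pics/w28f.png
```

```text
time: 28.02
tool_pos: [0.4302, -0.2811, 0.1706]
tool_rot: [-0.0, 0.707, 0.707, 0.0]
contact_force: [0.8, -0.3, 1.1]
gripper_width: 0.998
28.02 [ 0.4302 -0.2811  0.1706] x [-0.001  1.     0.001] w 0.998 F [ 0.8 -0.3  1.1]
[286.6 225.3] [357.4 292.4]
[306.6 255.9] [337.4 284.8]
```

View pics/w28o.png

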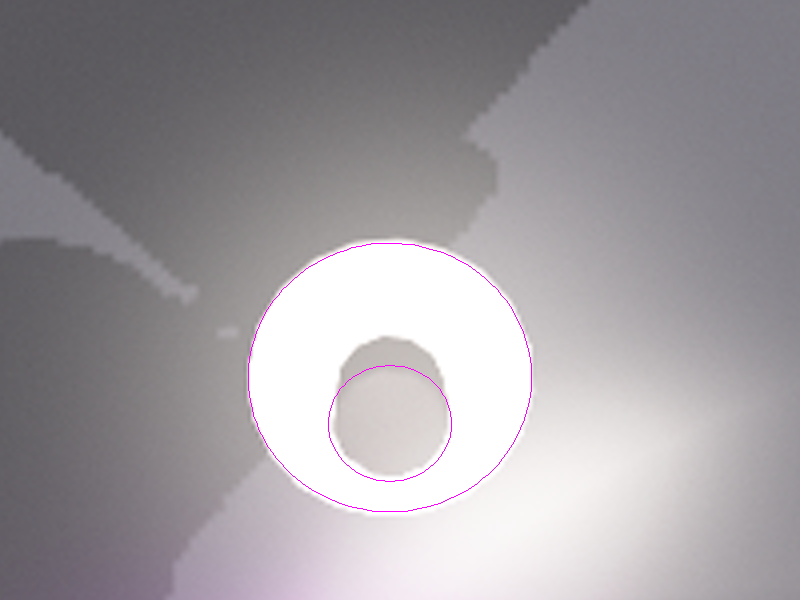

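View pics/w28f.png

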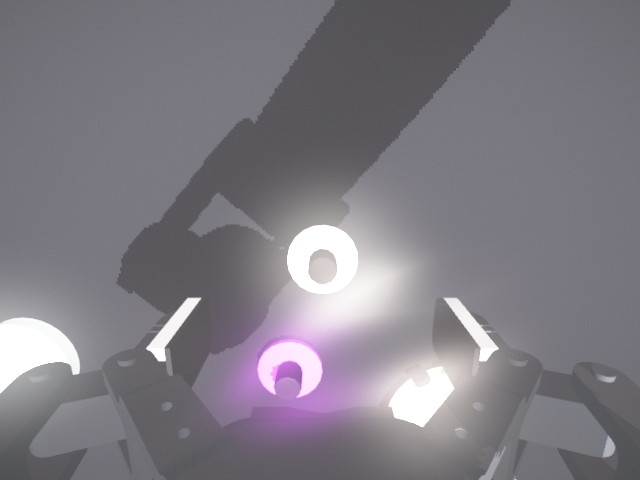

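```bash
python3 -m crank '[[0,1.2,1,0],[0,1.2,2,0],[0,0.8,2.5,0],[0,0,3,0],[0,0,2.5,0],[0,0,1.5,0],[0,0,0.5,0],[0,0,0,0],[0,0,0,0],[0,0,0,0]]' 1; python3 look.py side s29 358 370 160 120 5
```

```text
time: 28.9
tool_pos: [0.4632, -0.2822, 0.0429]
tool_rot: [0.002, 0.707, 0.708, 0.0]
contact_force: [-0.6, -0.1, -0.4]
gripper_width: 1.004
28.9 [ 0.4632 -0.2822  0.0429] x [-0.001  1.    -0.003] w 1.004 F [-0.6 -0.1 -0.4]
origin 278 310
```

View pics/s29.png

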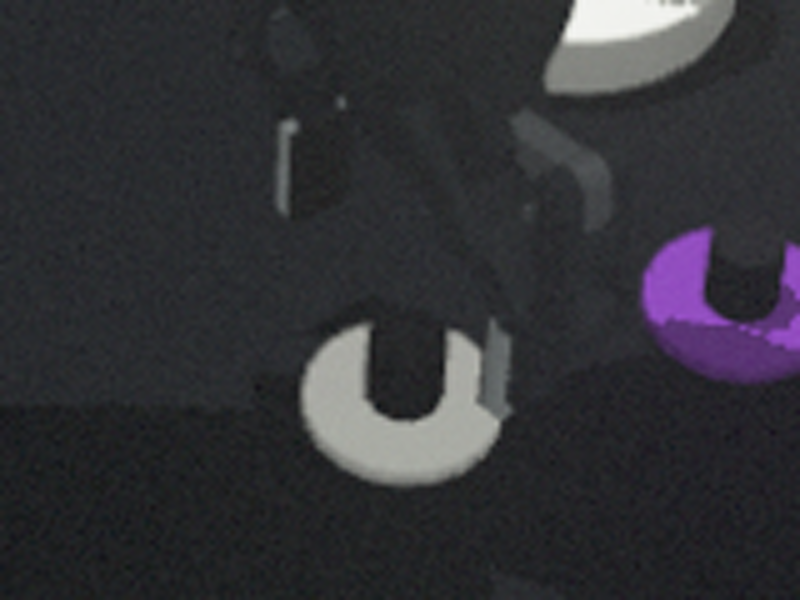

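```bash
python3 -m crank '[[0,0,1,0],[0,0,1,0],[0,0,0.2,0],[0,0,0,0],[0,0,0,0],[0,0,0,0]]' 1
```

```text
time: 29.45
tool_pos: [0.4616, -0.2814, 0.0185]
tool_rot: [-0.0, 0.707, 0.707, -0.0]
contact_force: [-0.1, -0.3, -0.5]
gripper_width: 1.001
```

```bash
python3 -m crank '[[0,0.1,0.05,0],[0,0,0,0],[0,0,0,0],[0,0,0,0],[0,0,0,0],[0,0,0,0],[0,0,0,0],[0,0,0,0],[0,0,0,0],[0,0,0,0]]' 0;python3 look.py wrist w30; python3 look.py side s30 358 370 160 120 5; python3 ovw.py w30 325 320 .4637 -.281 .014 .030 .4637 -.281 .040 .012
```

```text
time: 30.28
tool_pos: [0.4629, -0.2816, 0.0184]
tool_rot: [0.0, 0.707, 0.707, 0.0]
contact_force: [0.7, 0.4, 2.7]
gripper_width: 0.253
30.28 [ 0.4629 -0.2816  0.0184] x [-0.001  1.    -0.001] w 0.253 F [0.7 0.4 2.7]
30.33 [ 0.4629 -0.2816  0.0184] x [-0.001  1.    -0.001] w 0.254 F [1.5 0.5 3.2]
origin 278 310
[254.1 235.1] [393.5 362.9]
[291.2 303.2] [357.1 362.1]
```

View pics/w30o.png

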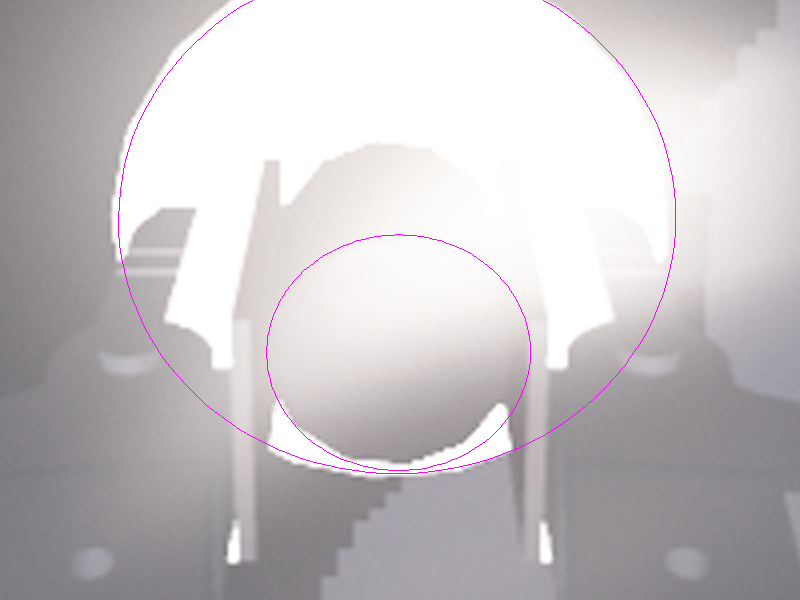

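View pics/s30.png

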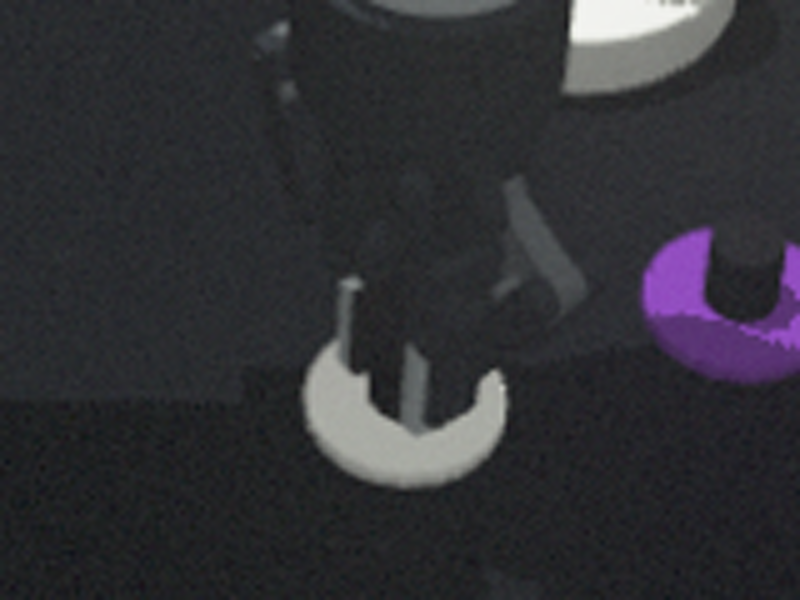

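```bash
python3 -m crank '[[0,0,-0.7,0],[0,0,-1.5,0],[0,0,-3,0],[0,0,-3.5,0],[0,0,-3.5,0],[0,0,-3.5,0],[0,0,-3.2,0],[0.5,0.5,-2.5,0],[1.5,2,-0.8,0],[2,2.7,0,0]]' 0; python3 look.py side s31;python3 -m crank '[[2,2.7,0,0],[2,2.7,0,0],[2,2.7,0,0],[1.5,2,0,0],[1,1,0,0],[0,0,0,0],[0,0,0,0],[0,0,0,0],[0,0,0,0]]' 0; python3 look.py side s32 395 190 160 120 5;  python3 look.py wrist w32;python3 ovw.py w32 325 260 .634 -.1567 .174 .028 .633 -.1567 .03 .062
```

```text
time: 31.22
tool_pos: [0.5153, -0.2427, 0.2444]
tool_rot: [0.003, 0.708, 0.706, 0.0]
contact_force: [0.4, -0.0, -0.6]
gripper_width: 0.257
31.22 [ 0.5153 -0.2427  0.2444] x [ 0.003  1.    -0.004] w 0.257 F [ 0.4 -0.  -0.6]
time: 32.02
tool_pos: [0.6246, -0.1572, 0.24]
tool_rot: [-0.0, 0.707, 0.707, -0.0]
contact_force: [0.1, -1.1, -0.8]
gripper_width: 0.261
32.02 [ 0.6246 -0.1572  0.24  ] x [ 0.001  1.    -0.   ] w 0.261 F [ 0.1 -1.1 -0.8]
origin 315 130
32.07 [ 0.6247 -0.1572  0.2402] x [ 0.001  1.    -0.   ] w 0.259 F [ 1.   0.5 -1.2]
[276.2 224.9] [370.1 313.2]
[258.5 151.4] [386.8 277.1]
```

View pics/s32.png

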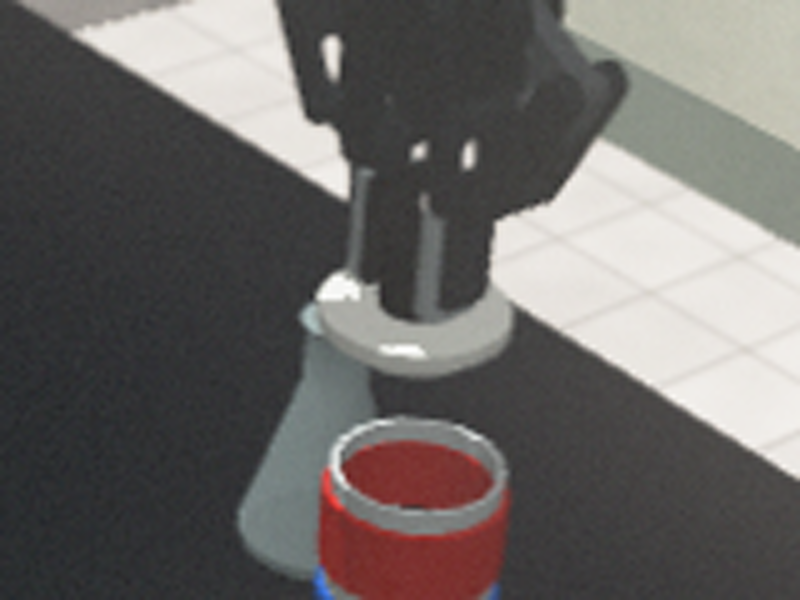

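View pics/w32o.png

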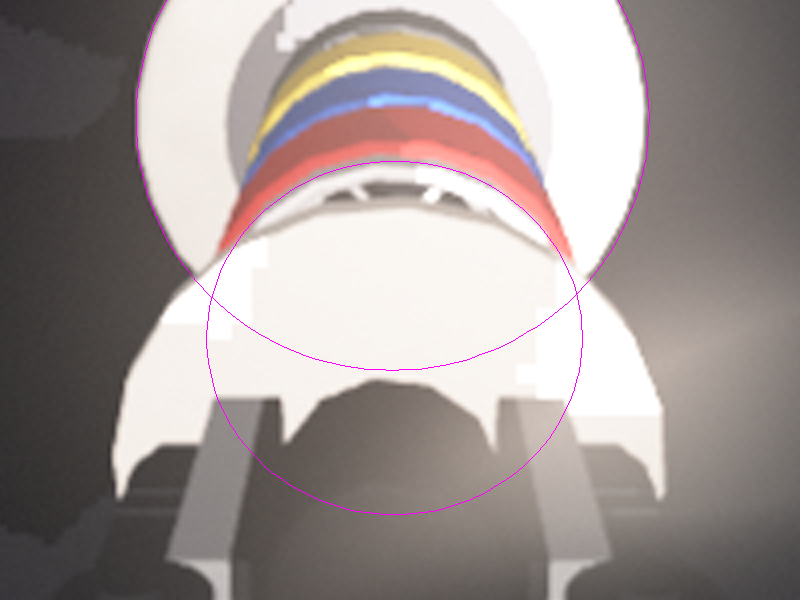

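```bash
python3 -m crank '[[0,0.85,0,0],[0,0,1.5,0],[0,0,1.5,0],[0,0,1,0],[0,0,0,0],[0,0,0,0],[0,0,0,0],[0,0,0,0]]' 0; python3 look.py side s33 395 190 160 120 5;  python3 look.py wrist w33;python3 ovw.py w33 325 260 .634 -.1567 .174 .028
```

```text
time: 32.78
tool_pos: [0.6344, -0.1564, 0.2009]
tool_rot: [0.001, 0.707, 0.707, 0.0]
contact_force: [0.3, -0.1, -0.9]
gripper_width: 0.254
32.78 [ 0.6344 -0.1564  0.2009] x [-0.001  1.    -0.001] w 0.254 F [ 0.3 -0.1 -0.9]
origin 315 130
32.83 [ 0.6345 -0.1564  0.2011] x [-0.     1.    -0.001] w 0.26 F [-0.5  0.2 -0.9]
[264.4 223.8] [379.1 330.9]
```

View pics/s33.png

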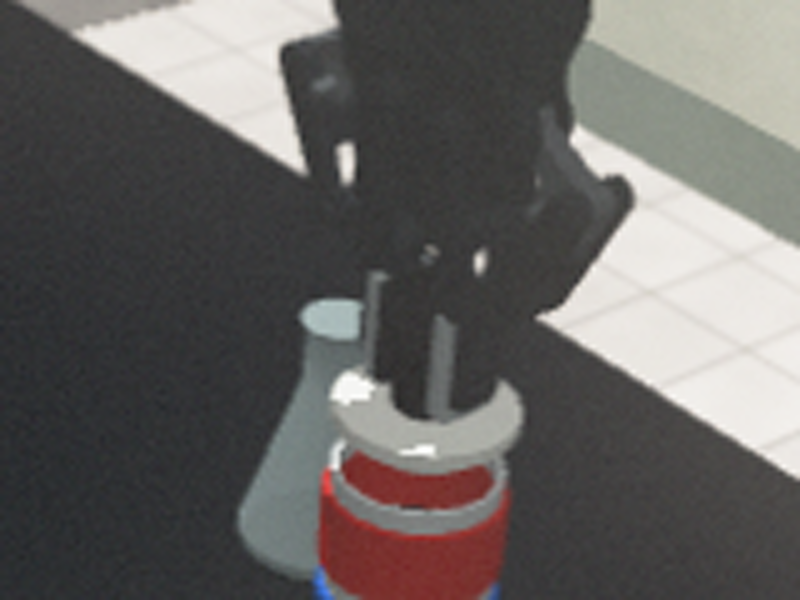

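View pics/w33o.png

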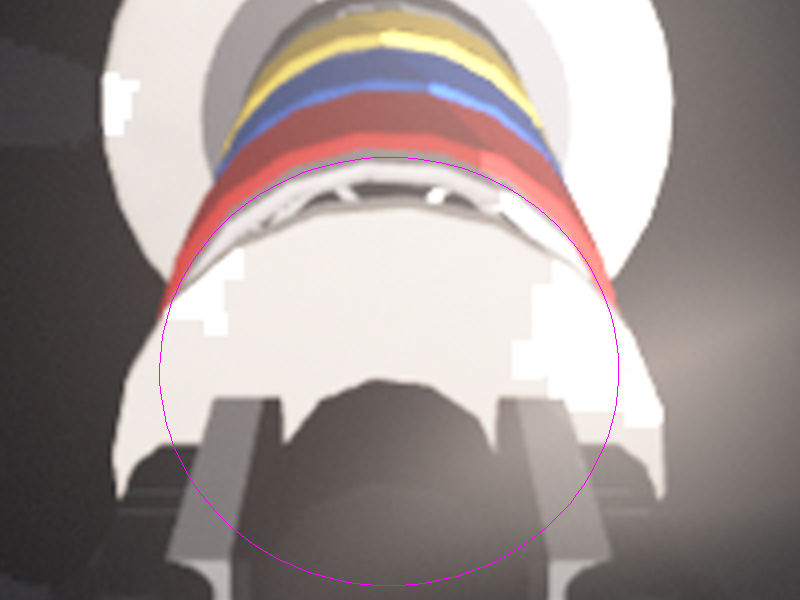

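```bash
python3 -m crank '[[0,-0.08,0,0],[0,0,0.4,0],[0,0,0.4,0],[0,0,0.4,0],[0,0,0.3,0],[0,0,0,0],[0,0,0,0],[0,0,0,0]]' 0; python3 -m crank '[[0,0,0.1,0],[0,0,0,0],[0,0,0,0]]' 0
```

```text
time: 33.55
tool_pos: [0.6331, -0.1562, 0.1847]
tool_rot: [-0.0, 0.707, 0.707, -0.0]
contact_force: [-0.3, 0.1, -0.9]
gripper_width: 0.261
time: 33.8
tool_pos: [0.6334, -0.1563, 0.1844]
tool_rot: [0.0, 0.707, 0.707, 0.0]
contact_force: [-0.2, 0.4, 1.7]
gripper_width: 0.26
```

```bash
python3 -m crank '[[0,0,0.05,0],[0,0,0,0],[0,0,0,0]]' 0; python3 look.py side s34 395 190 160 120 5; python3 -m crank '[[0,0,0,0],[0,0,0,0],[0,0,0,0],[0,0,0,0],[0,0,0,0],[0,0,0,0]]' 0.7; python3 -m crank '[[0,0,-1,0],[0,0,-2,0],[0,0,-3,0],[0,-2,-2,0],[0,-3,0,0],[0,-3,0,0],[0,-3,0,0],[0,-2,0,0],[0,0,0,0],[0,0,0,0]]' 0.7; python3 look.py side s35 395 230 120 120 5; python3 look.py wrist w35; python3 look.py top t35
```

```text
time: 34.05
tool_pos: [0.6335, -0.1563, 0.1844]
tool_rot: [0.0, 0.707, 0.707, 0.0]
contact_force: [-1.1, 0.6, 5.1]
gripper_width: 0.255
34.05 [ 0.6335 -0.1563  0.1844] x [-0.001  1.    -0.   ] w 0.255 F [-1.1  0.6  5.1]
origin 315 130
time: 34.6
tool_pos: [0.6331, -0.1562, 0.1832]
tool_rot: [-0.0, 0.707, 0.707, -0.0]
contact_force: [-0.4, 0.3, -0.3]
gripper_width: 0.7
time: 35.43
tool_pos: [0.503, -0.1565, 0.2648]
tool_rot: [0.001, 0.707, 0.707, 0.0]
contact_force: [-0.6, -0.6, 0.2]
gripper_width: 0.701
35.43 [ 0.503  -0.1565  0.2648] x [ 0.     1.    -0.001] w 0.701 F [-0.6 -0.6  0.2]
origin 335 170
35.48 [ 0.5036 -0.1565  0.2646] x [-0.     1.    -0.001] w 0.702 F [-0.8 -0.2  0.3]
35.53 [ 0.5039 -0.1565  0.2644] x [-0.001  1.    -0.   ] w 0.697 F [0.8 0.2 0.3]
```

View pics/s35.png

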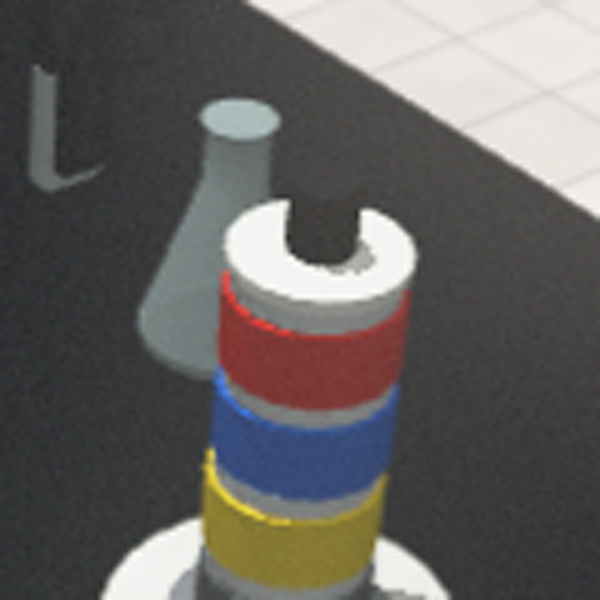

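View pics/w35.png

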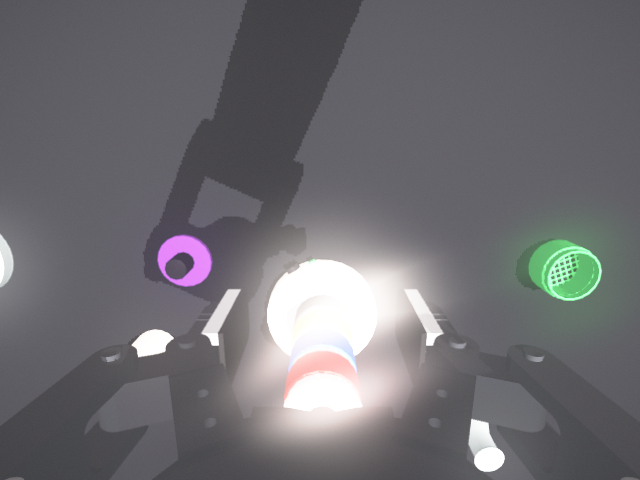

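View pics/t35.png

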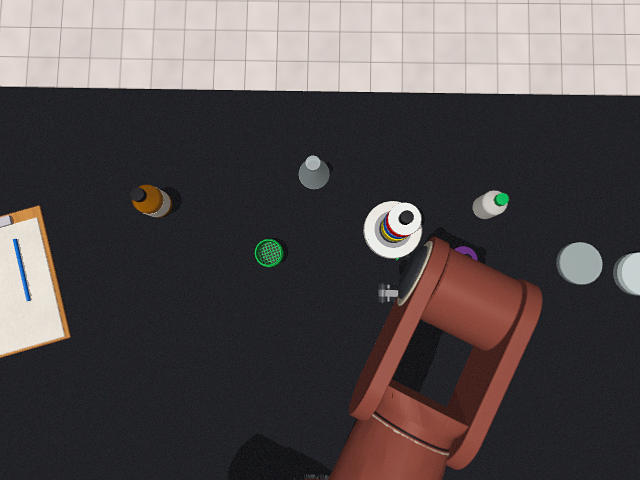

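```bash
cat > c.py <<'E'
from h import *
T=np.load("pics/t35.npz"); c=(.635,-.1567)
im=T["img"][:,:,::-1].copy(); im=crop(im,400,222,100,100,6)
for z,r in((.180,.030),(.2,.012),(.03,.062)):
    q=(proj(T,circ((*c,z),r))-[350,172]+.5)*6-.5; cv2.polylines(im,[q.round().astype(int)],True,(255,0,255),1)
cv2.imwrite("pics/t35o.png",im)
E
python3 c.py
```

```text
(no output)
```

View pics/t35o.png

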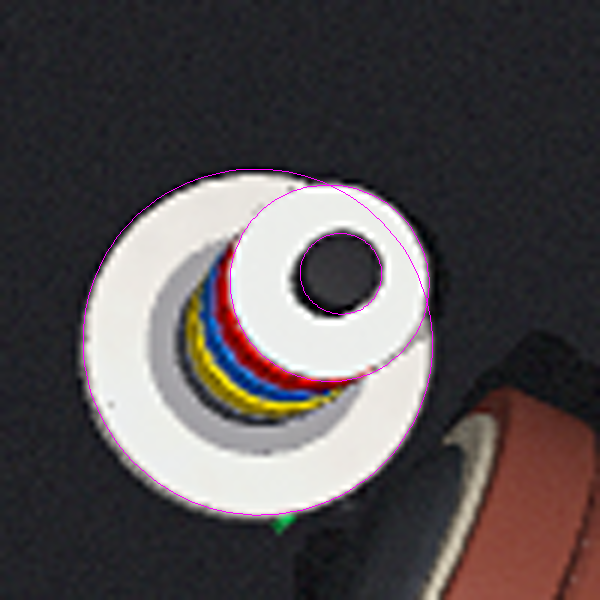

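```bash
python3 -m crank '[[0,0,0,0],[0,0,0,0],[0,0,0,0],[0,0,0,0]]' 0.7; python3 -c "
from plant import manip
print(manip.job_done())"
```

```text
time: 35.92
tool_pos: [0.5035, -0.1563, 0.2633]
tool_rot: [-0.0, 0.707, 0.707, -0.0]
contact_force: [-0.6, -0.2, -1.0]
gripper_width: 0.702
the job is handed in; nothing more can be done
None
```

I stacked the fine, medium and coarse sieves and then the lid on the receiver pan, one at a time, and handed the job in at about 36 s. Each piece was lowered until it touched and let go only there. No verdict was reported.

- **Seating heights:** contact came within about 0.2 mm of the expected seated height for all four pieces: TCP z of 0.0620, 0.0955, 0.1342 and 0.1844 m.
- **Final pictures:** the side and top views show an upright stack, with the lid concentric with the shaker to about 1–2 mm. The gripper stood clear. The flask and both bottles were where they started, and the green and purple look-alikes were untouched.
- **Discrepancies:** the medium sieve slid about 2 mm in the grip on the way, so pressing it home gave a sideways force of about 6 N. In the pictures it sits roughly 2 mm toward +x of the fine one. That is inside the 4 mm tolerance but more than the nominal 1 mm slack, so part of it may be measurement error. The side and top camera calibrations also disagreed by about 2–3 mm, so I aligned each placement mainly with the wrist camera.

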